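Clear the sample changer and set its check standard

TASK

Press the mushroom stop button fully down so that it latches, then, with the machine stopped, flip the cam lever to free the turntable, turn the turntable one click counter-clockwise (seen from above) so that its fixed check standard faces the detector's nose, and lift every sample holder off it to stand upright in the steel tray. Flip the cam lever back to lock the turntable, and only when all that is done twist the stop button clockwise so that it springs back up. Leave the wash bottle, the beaker and the mouse alone.

Things in the scene. Friction and masses are not known exactly. Their poses are not given: they have to be found in the camera images.
- changer: sample changer, fixed: a dark-topped white deck, top 65 mm above the bench. Origin on the turntable's axis at bench height; +x points to the detector housing (80 x 100 mm, 135 mm above the bench, front face 118 mm from the axis, its nose reaching to 105 mm). The deck reaches 160 mm to -x, 200 mm to +x and 150 mm to either side
- turret (a joint): turntable, rad: 0 at the start, growing counter-clockwise seen from above; it clicks into place every 1.047 rad (60 degrees), from -1.047 to 2.094; the locked lever blocks it. Disc of 115 mm radius, top 68 mm above the bench, with six stations 75 mm from the axis; at the start the one before the detector's nose is empty
- turret_grip (a point): point on the turntable's axis in its black bar grip, 130 mm above the bench; the bar is 60 mm long (along this point's x), 14 mm thick (y) and spans 104 to 144 mm above the bench, on a 44 mm round hub. The point turns with the turntable. Turning past the click takes about 0.4 N m
- standard (a point): top centre of the check standard, a brass disc of 52 mm diameter and 22 mm height fixed on a station of the turntable; at the start it is one station clockwise of the detector's nose
- nose (a point): centre of the station before the detector's nose, on the turntable's top surface
- lever (a joint): cam lever, rad: 0 = turntable locked, leaning to the changer's -y; 1.4 = turntable free, leaning to the changer's +y; it stays where it is left
- lever_ball (a point): centre of the lever's black ball (25 mm diameter), 55 mm from the pivot. The pivot is at x = -125 mm, y = +100 mm in the changer's frame, 85 mm above the bench, its axis along the changer's x; on a 50 x 50 mm block 20 mm high above the deck
- stopbox: yellow stop box 74 x 74 mm, 65 mm high, fixed to the bench; origin under its centre
- stop (a joint): how far the red mushroom button is pressed, m: 0 = up, 0.010 = fully down; let go, it stays latched at about 0.0085; pressing takes about 9 N at most
- stop_knob (a joint): how far the mushroom head is twisted clockwise, rad: 0 at rest, 1.2 at the stop. With the head down, 0.5 or more frees the latch, and the head springs up when it is let go; it then turns slowly back to 0
- stop_top (a point): top centre of the mushroom head (48 mm diameter, 20 mm thick, upright rim): 109 mm above the bench when up, 99 mm when pressed
- tray: steel tray on a low grey stand, fixed: 200 x 200 mm, inner floor 40 mm above the bench, rim 60 mm above it, walls 4 mm. Origin under its centre at bench height
- holder1: sample holder: white cup of 54 mm diameter, 36 mm high, with a steel neck of 34 mm diameter above it, 70 mm in all; origin at the centre of its underside, z up through the neck. Two to four holders are present, each standing on a station of the turntable at the start
- holder2: sample holder: white cup of 54 mm diameter, 36 mm high, with a steel neck of 34 mm diameter above it, 70 mm in all; origin at the centre of its underside, z up through the neck. Two to four holders are present, each standing on a station of the turntable at the start
- holder3: sample holder: white cup of 54 mm diameter, 36 mm high, with a steel neck of 34 mm diameter above it, 70 mm in all; origin at the centre of its underside, z up through the neck. Two to four holders are present, each standing on a station of the turntable at the start
- holder4: sample holder: white cup of 54 mm diameter, 36 mm high, with a steel neck of 34 mm diameter above it, 70 mm in all; origin at the centre of its underside, z up through the neck. Two to four holders are present, each standing on a station of the turntable at the start
- wash_bottle: bystander: white bottle 66 mm diameter, 170 mm high; origin at the centre of its underside
- beaker: bystander: glass beaker 80 mm diameter, 100 mm high; origin at the centre of its underside
- mouse: bystander: black computer mouse 100 x 60 x 30 mm; origin at the centre of its underside
Not all that is in view belongs to the job. What is meant by the stopbox is not blue, pink or purple, and is the smaller of those in its own colour.

How it is judged:
By the outcome, as a careful person would: the job done as asked, in the order asked, and still so for the second after the job is handed in, with the robot touching nothing.
Of holder1, holder2, holder3, holder4 only 2 to 4 are there at a start; the rules pass over those that are not, and their reading is None.
At some moment in a run one of holder1, holder2, holder3, holder4 may be knocked a few centimetres aside while the robot is not near it.
Once in a run the grip may slacken for a moment while it holds something.
It also fails if it takes over 210 s, if anything falls off the work surface, if the arm or the gripper's body presses on something with over 40 N, if the wrist force passes 120 N, or if a joint passes its speed limit or range.

ROBOT

A 6-joint arm with a two-finger parallel gripper is mounted at the origin on the work surface. World frame = base frame: x ahead of the robot, y to its left, z up, the work surface at z = 0. Lengths are in m, angles in degrees, forces in N, time in s.
With the tool pointing down it reaches from about 0.4 to 0.825 m from the base axis. Payload 7 kg.
Tool frame: the origin (TCP) lies midway between the tips of the shut fingers; the grasp point (between the pads) lies 19 mm behind it; z points along the fingers, y is the line along which they close (so a half turn about z gives the same grasp; the last joint's range is limited). The gripper opens to 88 mm and grips with 3 to 60 N. Pads are 19 mm wide; open, the fingers measure 130 mm over their backs; the gripper's body (78 mm by 193 mm) begins 47 mm behind the grasp point.
Start: joints at [-50.415, 20.546, 0.682, 0, -70.136, -16.507], TCP at [0.265, -0.621, 0.227] pointing down, gripper open.
Joint ranges: [-176.03, 176.03], [-82.01, 121.73], [-58.28, 71.71], [-173.87, 95.51], [-174.79, -0.11], [-173.66, 173.66]. Speed limits (degrees/s): [136.94, 136.94, 172.46, 180, 180, 180].

INTERFACE

Orientations are given as [roll, pitch, yaw] about the fixed x, y, z axes, in that order (R = Rz(yaw) Ry(pitch) Rx(roll)).
In Python, from plant import get_state, optics, order gives the robot as it stands. The module is installed in compiled form; this text tells all that it offers.
- The arm moves only by the tool send_rows, never from a script. Its argument "moves" is a list of rows, each an object with "slide": the shift along the tool's x, y, z as a fraction of full scale, a list of three; "turn": the turn about the tool's z as a fraction of full scale; "gripper": the opening, from 0 (shut) to 1 (fully open). A call has exactly 5 rows; each row is the pose to reach, as a shift and turn from the pose commanded when the call began, along the tool's axes at that moment; what a row does not reach only later rows make up. Full scale, the value 1, is 150 mm for a shift and 90 degrees for a turn. A row lasts 1/12 s, in which the tool goes at most 41.7 mm and 7.16 degrees, less where a joint would pass 70% of its speed; a pose out of reach is approached as far as the arm can. A call with a number of a shift or a turn outside -1 to 1 is refused whole. A call with a gripper value outside its range is refused whole. The fingers move at their own pace and stop on an object; "newtons" is the grip in N (left out, the last holds). Time passes only in rows, so rows that repeat a pose let the fingers close, or fill a call up. It gives the time, the measured TCP pose, the force, the opening and the grip force at its end, in the units of the state.
- get_state(): the state, without advancing time (a new reading comes with each control period).
- optics.capture(name): name is "side" or "top" or "wrist"; returns a dict with "img" (400x640x3 uint8, red, green, blue), "intrinsics" (3x3 intrinsics, pixels), "origin" and "attitude" of the camera in the world. Camera axes: x right, y down, z forward; pixel columns grow to the right and rows downward; lengths in m; the calibration is good to about 2 mm. A picture is of the moment at which its call begins. There is no depth.
- order.close_job(): hands the job in; it is judged then, once.
Trained networks look in the newest picture that a camera, given by its name, has taken for a name from the list of things; names that differ only in an ending like _2 or _b are one class to them, and where a whole thing is asked for, a point or a joint stands for the part that bears it (a point fixed in the world has none). Each returns a list of dicts, best first, with "p" (0 to 1); they miss things now and then, are a little off and sometimes report something else, mostly with a low value. They report only what shows in the picture. A call takes as long as a camera call. They do not tell look-alikes from the thing itself.
- optics.look_for(camera, name): "location" ([x, y, z] in m, in world coordinates, good to about 4 mm: the middle of the surface that is visible of it).
The state is a dict: "time_s": time; "joints": joint angles; "qd": joint speeds; "joint_torque": joint torques, N m; "tcp_pos": TCP position; "eef_rot": TCP orientation; "contact_force": force on the tool from outside, world axes, zero at the start; "moment": the same for the moment, N m; "gripper_width": finger opening in m; "gripper_force": force on a finger pad.
Only numpy, scipy, OpenCV 4.12 (cv2) and the standard library are available. Lean on these libraries where they do the work, as an engineer would, in place of code of your own. Each camera call takes 0.05 s, during which the arm holds its last target. There are 200 camera calls.

## Working session

There is one attempt and no reset: what is moved stays moved. The work goes in short steps, Python scripts to look and compute and a tool call to move; the robot and the scene stay as the last step left them, time stands still between calls to the robot, and variables do not carry over. Pictures are saved under pics/ and viewed, at most 14 in all, crops included, and the job is handed in when it is done.

Besides the shell and the picture viewer there is one more tool, called after "Request:" as a command line: name --argument value ..., lists and objects as JSON in quotes. send_rows: Moves the arm, as the interface text tells. Shift numbers are shares of 150 mm and turn numbers shares of 90 degrees, none past 1 either way. Its arguments: {"type":"object","properties":{"moves":{"type":"array"},"newtons":{"type":"number"}},"required":["moves"]}

```bash
mkdir -p pics
cat > h.py <<'E'
import numpy as np,cv2
from plant import get_state,optics,order
def cap(c,f=None):
    d=optics.capture(c)
    if f: cv2.imwrite('pics/'+f,d['img'][:,:,::-1])
    return d
def RM(d):
    from scipy.spatial.transform import Rotation as R
    a=np.array(d['attitude'],float)
    if a.shape==(3,3): return a
    return (R.from_euler('xyz',a,degrees=True) if a.size==3 else R.from_quat(a)).as_matrix()
def proj(d,p):
    q=RM(d).T@(np.array(p,float)-np.array(d['origin'])); u=np.array(d['intrinsics'])@q
    return (u[:2]/u[2]).round(0)
def ray(d,px,z):
    v=RM(d)@np.linalg.inv(np.array(d['intrinsics']))@np.array([px[0],px[1],1.])
    o=np.array(d['origin']); return (o+v*(z-o[2])/v[2]).round(4)
E
python3 - <<'E'
from h import *
s=get_state();print({k:np.round(v,3).tolist() for k,v in s.items()})
for c in ('top','side'):
    d=cap(c,c+'0.png');print(c,d['origin'],d['attitude'],d['intrinsics'])
    for n in ['changer','turret_grip','standard','lever_ball','stopbox','stop_top','tray','holder1','wash_bottle','beaker','mouse']:
        print(n,[(round(x['p'],2),np.round(x['location'],3).tolist(),proj(d,x['location']).tolist()) for x in optics.look_for(c,n)])
E
```

```text
{'time_s': 0.0, 'joints': [-50.414, 20.592, 0.633, -0.02, -70.132, -16.508], 'qd': [0.079, -0.084, -0.01, 0.095, 0.02, -0.001], 'joint_torque': [0.0, -58.272, 29.305, 6.997, 0.007, -0.0], 'tcp_pos': [0.264, -0.621, 0.226], 'eef_rot': [179.906, -0.008, -156.929], 'contact_force': [-0.186, -0.303, -0.067], 'moment': [0.052, 0.019, -0.067], 'gripper_force': 0.0, 'gripper_width': 0.087}
top [ 0.41995553 -0.02718183  1.44847049] [-174.79213354    0.7437328   -90.99727736] [[397.24037498   0.         318.83004608]
 [  0.         397.24037498 198.83040657]
 [  0.           0.           1.        ]]
changer [(0.61, [0.589, 0.217, 0.062], [254.0, 188.0]), (0.32, [0.601, -0.005, 0.111], [316.0, 182.0])]
turret_grip [(0.73, [0.576, 0.222, 0.07], [252.0, 191.0]), (0.37, [0.592, 0.287, 0.105], [231.0, 186.0])]
standard [(0.61, [0.578, 0.223, 0.069], [252.0, 191.0])]
lever_ball [(0.51, [0.432, 0.315, 0.101], [223.0, 233.0]), (0.42, [0.576, 0.221, 0.07], [252.0, 191.0]), (0.22, [0.593, 0.221, 0.064], [253.0, 187.0])]
stopbox [(0.88, [0.598, -0.004, 0.064], [316.0, 184.0]), (0.79, [0.365, -0.038, 0.
[... 1663 characters left out ...]
op [(0.71, [0.598, -0.0, 0.108], [305.0, 201.0]), (0.71, [0.298, -0.263, 0.142], [412.0, 172.0]), (0.69, [0.355, -0.03, 0.15], [375.0, 211.0]), (0.57, [0.774, -0.347, 0.112], [303.0, 127.0])]
tray [(0.72, [0.565, -0.199, 0.04], [336.0, 180.0]), (0.38, [0.515, 0.307, 0.105], [285.0, 280.0])]
holder1 [(0.78, [0.512, 0.308, 0.103], [285.0, 281.0]), (0.76, [0.525, 0.174, 0.105], [301.0, 246.0]), (0.67, [0.589, 0.31, 0.103], [263.0, 272.0]), (0.6, [0.483, 0.239, 0.101], [304.0, 267.0])]
wash_bottle [(0.81, [0.514, -0.472, 0.09], [374.0, 132.0]), (0.51, [0.578, 0.275, 0.069], [272.0, 271.0])]
beaker [(0.6, [0.649, 0.523, 0.059], [210.0, 330.0])]
mouse [(0.94, [0.75, 0.002, 0.029], [268.0, 202.0])]
```

Run:
```python
from h import *
a=cv2.imread('pics/top0.png')[70:320,130:480]
cv2.imwrite('pics/t1.png',cv2.resize(a,(800,571),interpolation=cv2.INTER_CUBIC))
a=cv2.imread('pics/side0.png')[100:360,180:460]
cv2.imwrite('pics/s1.png',cv2.resize(a,(640,594),interpolation=cv2.INTER_CUBIC))
```

```text
(no output)
```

View pics/t1.png

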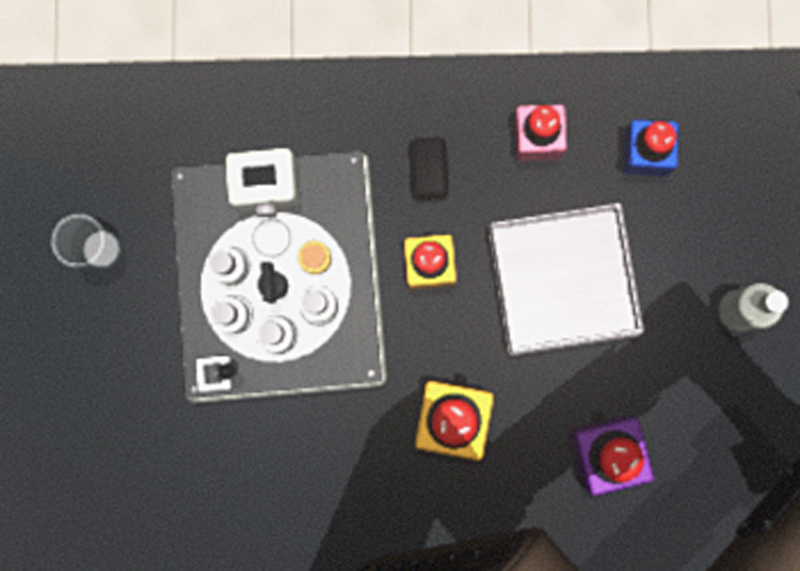

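View pics/s1.png

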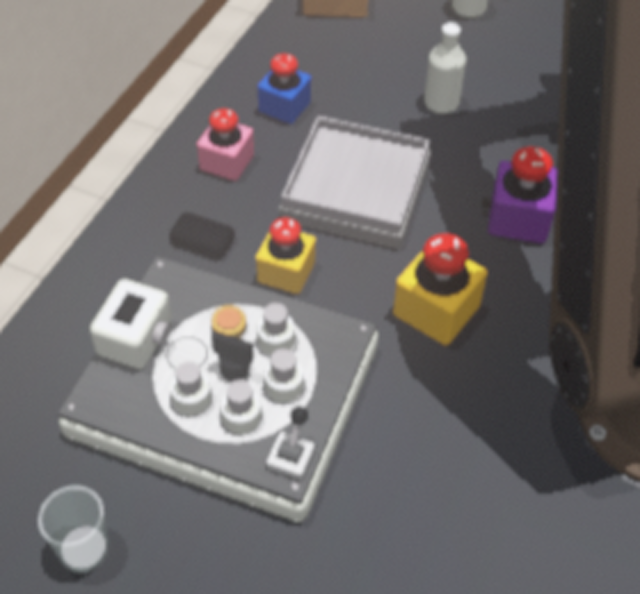

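Look-alikes of the stop box, as pixels in the top crop: small yellow (430,260), large yellow (455,420), pink (542,128), blue (655,143) and purple (615,457). I choose the small yellow one, at about (0.60, 0.00). There are four holders, at (228,263), (232,312), (275,330) and (318,300). The brass standard is at (315,257) and the bar grip at (272,285). The lever ball is at (225,370), leaning to -y, so it is locked.

Run:
```python
from h import *
from scipy.optimize import least_squares
d=cap('top'); k=350/800
P=lambda x,y:(130+x*k,70+y*k)
c=[ray(d,P(*p),.065)[:2] for p in [(172,167),(368,152),(386,384),(188,400)]]
print('deck',np.array(c).tolist())
loc=np.array([[-.160,.150],[.2,.15],[.2,-.15],[-.16,-.15]])[[1,2,3,0]]
def T(q,p): 
    R=np.array([[np.cos(q[2]),-np.sin(q[2])],[np.sin(q[2]),np.cos(q[2])]]); return q[:2]+np.asarray(p)@R.T
# necks tops with holders at stations: k=1..4 CCW from nose
hol=[ray(d,P(*p),.138)[:2] for p in [(228,257),(232,309),(275,327),(319,294)]]+[ray(d,P(316,253),.090)[:2]]
st=[(.075*np.cos(a),.075*np.sin(a)) for a in np.radians([60,120,180,240,300])]
print('hol',np.array(hol).tolist())
for w in (1,0):
    f=lambda q:np.r_[w*(T(q,loc)-c).ravel(),(T(q,st)-hol).ravel()]
    r=least_squares(f,[.58,.22,0]);print(r.x[:2],np.degrees(r.x[2]),(f(r.x)*1000).round(1))
    q=r.x
    print('lever pivot',T(q,(-.125,.1)),'ball',T(q,(-.125,.1-.055*np.sin(.7))), 'st',T(q,st).round(3).tolist())
print('stop',ray(d,P(430,257),.109))
t=[ray(d,P(*p),.06)[:2] for p in [(488,222),(621,204),(643,333),(510,354)]]
print('tray',np.array(t).tolist(),np.mean(t,0))
a=d['img'][150:280,200:360,::-1];cv2.imwrite('pics/c2.png',cv2.resize(a,(800,650)[:2],interpolation=cv2.INTER_CUBIC)[:600])
s=get_state();print(s['time_s'])
```

```text
deck [[0.753, 0.389], [0.7704, 0.0835], [0.4112, 0.0602], [0.3923, 0.3615]]
hol [[0.6001, 0.2839], [0.5239, 0.2778], [0.4966, 0.2153], [0.5434, 0.1512], [0.6102, 0.1619]]
[0.56623475 0.22043815] 4.090351234775401 [ 2.  -4.7  6.   1.6  6.1 -0.8  3.6 -2.9 -1.1  4.   0.3  4.7 -5.2 -0.2
 -9.9  1.8 -1.9 -3.6]
lever pivot [0.4344202  0.31126725] ball [0.43694754 0.27592553] st [[0.599, 0.288], [0.524, 0.283], [0.491, 0.215], [0.533, 0.153], [0.608, 0.158]]
[0.56975561 0.21960887] 6.080428162451649 [-0.   0.   0.   0.   0.  -0.   0.  -0.   0.1  4.3  1.7  2.4 -1.4 -3.6
 -4.1 -0.1  3.7 -2.9]
lever pivot [0.4348664  0.30580573] ball [0.43861951 0.27057309] st [[0.6, 0.288], [0.526, 0.28], [0.495, 0.212], [0.539, 0.151], [0.614, 0.159]]
stop [ 0.5983 -0.0105  0.109 ]
tray [[0.6577, -0.1005], [0.6818, -0.3065], [0.4818, -0.3327], [0.4535, -0.1293]] [ 0.5687  -0.21725]
1.25
```

View pics/c2.png

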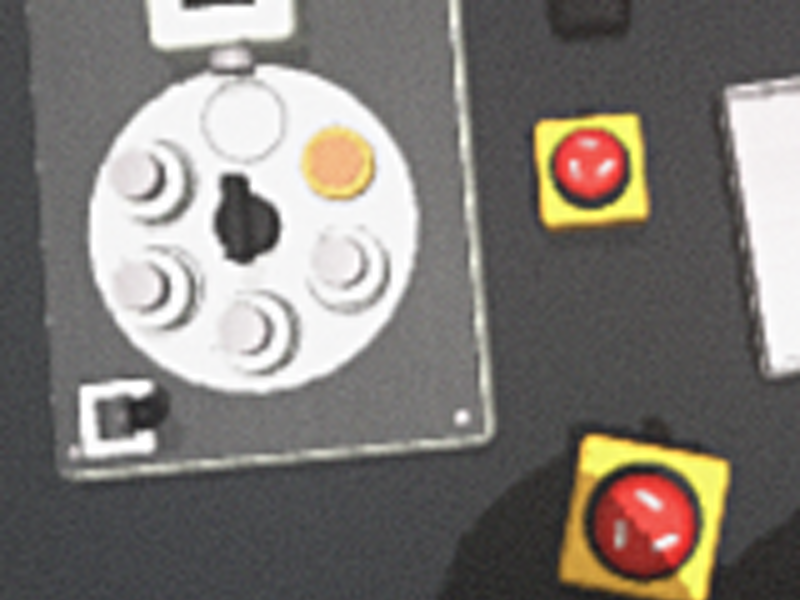

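The close crop confirms the small yellow box. The bar grip lies along the changer's x axis, and the lever leans to -y. I'm moving above the stop box with the fingers shut.

Request:
send_rows --moves '[{"slide": [-1, 0.79, 0], "turn": 0.256, "gripper": 1}, {"slide": [-1, 0.79, 0], "turn": 0.256, "gripper": 1}, {"slide": [-1, 0.79, 0], "turn": 0.256, "gripper": 1}, {"slide": [-1, 0.79, 0], "turn": 0.256, "gripper": 1}, {"slide": [-1, 0.79, 0], "turn": 0.256, "gripper": 1}]' --newtons 30

```text
time_s: 1.67
tcp_pos: [0.357, -0.4507, 0.2268]
eef_rot: [180.0, 0.0, 179.9]
contact_force: [0.1, -0.2, -0.5]
gripper_width: 0.0875
gripper_force: 0.0
```

Request:
send_rows --moves '[{"slide": [-0.54, 0.98, 0], "turn": 0, "gripper": 0}, {"slide": [-0.54, 0.98, 0], "turn": 0, "gripper": 0}, {"slide": [-0.54, 0.98, 0], "turn": 0, "gripper": 0}, {"slide": [-0.54, 0.98, 0], "turn": 0, "gripper": 0}, {"slide": [-0.54, 0.98, 0], "turn": 0, "gripper": 0}]'

```text
time_s: 2.08
tcp_pos: [0.4398, -0.3014, 0.2271]
eef_rot: [180.0, 0.1, -179.7]
contact_force: [-0.5, -0.5, 0.1]
gripper_width: 0.06
gripper_force: 0.0
```

Request:
send_rows --moves '[{"slide": [-0.54, 0.98, 0], "turn": 0, "gripper": 0}, {"slide": [-0.54, 0.98, 0], "turn": 0, "gripper": 0}, {"slide": [-0.54, 0.98, 0], "turn": 0, "gripper": 0}, {"slide": [-0.54, 0.98, 0], "turn": 0, "gripper": 0}, {"slide": [-0.54, 0.98, 0], "turn": 0, "gripper": 0}]'

```text
time_s: 2.5
tcp_pos: [0.5209, -0.1544, 0.2268]
eef_rot: [180.0, 0.1, -179.7]
contact_force: [-0.2, -0.2, -0.3]
gripper_width: 0.0264
gripper_force: 0.0
```

Request:
send_rows --moves '[{"slide": [-0.54, 0.7, 0], "turn": 0, "gripper": 0}, {"slide": [-0.54, 0.7, 0], "turn": 0, "gripper": 0}, {"slide": [-0.54, 0.7, 0], "turn": 0, "gripper": 0}, {"slide": [-0.54, 0.7, 0], "turn": 0, "gripper": 0}, {"slide": [-0.54, 0.7, 0], "turn": 0, "gripper": 0}]'

```text
time_s: 2.92
tcp_pos: [0.6003, -0.0517, 0.2258]
eef_rot: [-180.0, -0.0, -179.8]
contact_force: [0.1, 0.3, -1.0]
gripper_width: 0.0004
gripper_force: 0.0
```

Run:
```python
from h import *
d=cap('wrist','w1.png');print(d['origin'],d['attitude'])
for n in ['stopbox','stop_top','tray','mouse','holder1']:
    print(n,[(round(x['p'],2),np.round(x['location'],3).tolist(),proj(d,x['location']).tolist()) for x in optics.look_for('wrist',n)])
s=get_state();print(s['tcp_pos'],s['eef_rot'],s['joints'],s['contact_force'],s['gripper_width'])
```

```text
[ 0.53390847 -0.0509423   0.38429351] [ 1.65690234e+02 -2.25778481e-02  9.01887454e+01]
stopbox [(0.91, [0.587, -0.01, 0.066], [358.0, 175.0]), (0.66, [0.414, -0.032, 0.025], [338.0, 6.0]), (0.58, [0.738, -0.323, 0.029], [110.0, 284.0]), (0.47, [0.548, 0.146, 0.066], [510.0, 138.0])]
stop_top [(0.73, [0.598, -0.009, 0.108], [364.0, 194.0])]
tray [(0.55, [0.551, -0.224, 0.038], [165.0, 138.0])]
mouse []
holder1 [(0.77, [0.492, 0.207, 0.103], [617.0, 74.0]), (0.61, [0.531, 0.149, 0.108], [546.0, 121.0])]
[ 0.5982771  -0.05501951  0.22689881] [1.79997317e+02 1.98222578e-02 1.79970492e+02] [ 1.33639662e+01  1.35952727e+01 -9.06510726e+00  2.14801559e-03
 -6.73197155e+01 -1.03394302e+02] [-0.42541846 -0.44187752 -0.34941666] 0.0005491675313372376
```

View pics/w1.png

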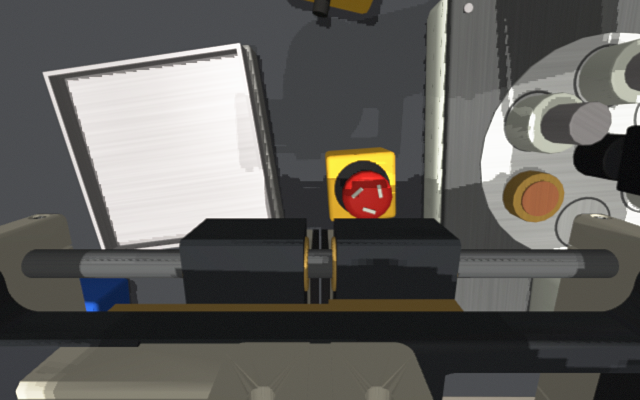

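The wrist view shows the small yellow box with the red head at (366,195), at about (0.598, -0.008). That agrees with the top view. Pressing now.

Request:
send_rows --moves '[{"slide": [0, 0.313, 0.3], "turn": 0, "gripper": 0}, {"slide": [0, 0.313, 0.5], "turn": 0, "gripper": 0}, {"slide": [0, 0.313, 0.65], "turn": 0, "gripper": 0}, {"slide": [0, 0.313, 0.7], "turn": 0, "gripper": 0}, {"slide": [0, 0.313, 0.7], "turn": 0, "gripper": 0}]'

```text
time_s: 3.63
tcp_pos: [0.5972, -0.008, 0.1198]
eef_rot: [-179.9, -0.2, -180.0]
contact_force: [-0.8, -0.1, -0.1]
gripper_width: 0.0006
gripper_force: 0.0
```

Request:
send_rows --moves '[{"slide": [0, 0, 0.05], "turn": 0, "gripper": 0}, {"slide": [0, 0, 0.1], "turn": 0, "gripper": 0}, {"slide": [0, 0, 0.13], "turn": 0, "gripper": 0}, {"slide": [0, 0, 0.15], "turn": 0, "gripper": 0}, {"slide": [0, 0, 0.16], "turn": 0, "gripper": 0}]'

```text
time_s: 4.05
tcp_pos: [0.6003, -0.0073, 0.099]
eef_rot: [-180.0, 0.2, -179.9]
contact_force: [-2.9, -1.0, 16.9]
gripper_width: -0.0001
gripper_force: 8.3
```

Request:
send_rows --moves '[{"slide": [0, 0, 0.007], "turn": 0, "gripper": 0}, {"slide": [0, 0, 0.007], "turn": 0, "gripper": 0}, {"slide": [0, 0, 0.007], "turn": 0, "gripper": 0}, {"slide": [0, 0, 0.007], "turn": 0, "gripper": 0}, {"slide": [0, 0, 0.007], "turn": 0, "gripper": 0}]'

```text
time_s: 4.47
tcp_pos: [0.6003, -0.0073, 0.0991]
eef_rot: [-180.0, 0.2, -179.9]
contact_force: [-1.3, -0.7, 13.0]
gripper_width: 0.0008
gripper_force: 7.0
```

Request:
send_rows --moves '[{"slide": [0, 0, -0.3], "turn": 0, "gripper": 0}, {"slide": [0, 0, -0.6], "turn": 0, "gripper": 0}, {"slide": [0, 0, -0.85], "turn": 0, "gripper": 0}, {"slide": [0.2, 0.2, -0.9], "turn": 0, "gripper": 0}, {"slide": [0.4, 0.4, -0.95], "turn": 0, "gripper": 0}]'

```text
time_s: 4.88
tcp_pos: [0.5421, 0.0505, 0.241]
eef_rot: [179.9, 0.2, 179.8]
contact_force: [-0.4, 0.8, -0.2]
gripper_width: 0.0004
gripper_force: 0.0
```

Request:
send_rows --moves '[{"slide": [0.3, 0.4, 0], "turn": 0, "gripper": 0}, {"slide": [0.5, 0.7, 0], "turn": 0, "gripper": 0}, {"slide": [0.67, 1, 0], "turn": 0, "gripper": 0}, {"slide": [0.67, 1, 0], "turn": 0, "gripper": 0}, {"slide": [0.67, 1, 0], "turn": 0, "gripper": 0}]'

```text
time_s: 5.3
tcp_pos: [0.4381, 0.2033, 0.239]
eef_rot: [179.9, 0.0, -179.9]
contact_force: [0.2, 0.9, 1.0]
gripper_width: 0.0005
gripper_force: 0.0
```

Run:
```python
from h import *
d=cap('wrist','w2.png');print(d['origin'],d['attitude'])
for n in ['turret_grip','standard','lever_ball','holder1','changer','nose']:
    print(n,[(round(x['p'],2),np.round(x['location'],3).tolist(),proj(d,x['location']).tolist()) for x in optics.look_for('wrist',n)])
d=cap('top')
print([(round(x['p'],2),np.round(x['location'],3).tolist()) for x in optics.look_for('top','stop_top')])
s=get_state();print(s['time_s'],s['tcp_pos'],s['eef_rot'],s['joints'],s['contact_force'],s['gripper_width'])
```

```text
[0.37157438 0.20394003 0.39737452] [ 1.65633532e+02 -1.29516917e-01  9.01307757e+01]
turret_grip [(0.79, [0.467, 0.227, 0.072], [340.0, 211.0])]
standard [(0.94, [0.463, 0.224, 0.069], [337.0, 207.0])]
lever_ball [(0.66, [0.433, 0.304, 0.101], [419.0, 187.0])]
holder1 [(0.56, [0.466, 0.215, 0.096], [330.0, 216.0]), (0.19, [0.43, 0.306, 0.101], [421.0, 184.0])]
changer [(0.6, [0.436, 0.241, 0.068], [353.0, 183.0])]
nose [(0.75, [0.432, 0.238, 0.063], [350.0, 179.0])]
[(0.75, [0.359, -0.036, 0.15]), (0.7, [0.299, -0.274, 0.144]), (0.66, [0.776, -0.354, 0.111]), (0.65, [0.804, -0.181, 0.109]), (0.57, [0.599, -0.006, 0.102]), (0.35, [0.637, 0.201, 0.061])]
5.75 [0.44088002 0.19967915 0.23826294] [-1.79983267e+02 -1.87611653e-02  1.79942304e+02] [ 4.77103850e+01  1.80295336e+00 -2.15528373e+01 -2.88007202e-03
 -6.66692090e+01 -1.37766937e+02] [-0.1665513  -0.81085912  0.5244931 ] 0.00040412119565233837
```

View pics/w2.png

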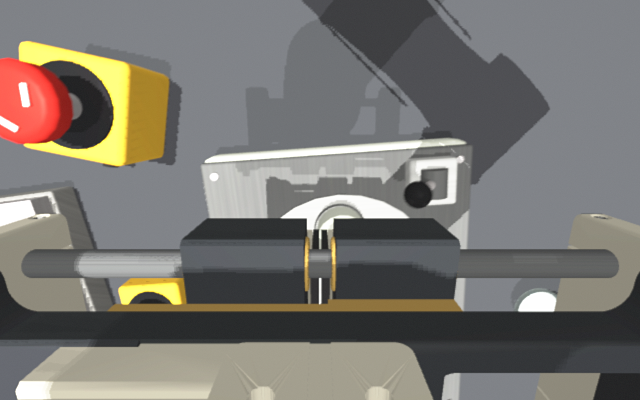

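Wrist view: the lever ball is at (418,195), its block at (435,183), and the deck's -x edge runs from (203,163) to (470,143).

Run:
```python
from h import *
d=cap('wrist')
a=ray(d,(203,164),.065);b=ray(d,(470,144),.065);print(a,b,np.hypot(*(a-b)[:2]))
yaw=np.degrees(np.arctan2(-(b-a)[0],(b-a)[1]));print('yaw',yaw)
y=np.radians(yaw);ex=np.array([np.cos(y),np.sin(y)]);ey=np.array([-ex[1],ex[0]])
o=(a+b)[:2]/2+.16*ex;print('axis',o)
print('ball meas',ray(d,(418,195),.127),'block top c',ray(d,(434,184),.085))
for yy,oo in ((y,o),(np.radians(4.7),np.array([.567,.220]))):
    ex=np.array([np.cos(yy),np.sin(yy)]);ey=np.array([-ex[1],ex[0]])
    P=lambda x,y:(oo+x*ex+y*ey).round(4)
    print('pivot',P(-.125,.1),'ball',P(-.125,.065),'start',P(-.125,.02),'end',P(-.125,.101))
```

```text
[0.4176 0.0729 0.065 ] [0.3963 0.3631 0.065 ] 0.29098063509450245
yaw 4.197848520104105
axis [0.56652076 0.22971212]
ball meas [0.4382 0.2907 0.127 ] block top c [0.4363 0.3206 0.085 ]
pivot [0.4345 0.3203] ball [0.4371 0.2854] start [0.4404 0.2405] end [0.4345 0.3213]
pivot [0.4342 0.3094] ball [0.4371 0.2745] start [0.4408 0.2297] end [0.4341 0.3104]
```

Run:
```python
from h import *
t=cap('top');s=cap('side','s3.png')
def tri(a,b):
    A=[];B=[]
    for d,p in ((t,a),(s,b)):
        v=RM(d)@np.linalg.inv(np.array(d['intrinsics']))@np.array([*p,1.]);v/=np.linalg.norm(v)
        M=np.eye(3)-np.outer(v,v);A.append(M);B.append(M@d['origin'])
    A=np.vstack(A);B=np.hstack(B);r=np.linalg.lstsq(A,B,rcond=None);return r[0].round(4),r[1]
S=lambda x,y:(180+x*280/640,100+y*260/594)
T=lambda x,y:(130+x*.4375,70+y*.4375)
T2=lambda x,y:(200+x*.2,150+y*.2)
print('ball',tri(T2(151,408),S(300,415)))
print('std',tri(T2(337,161),S(228,319)))
print('h60',tri(T2(138,174),S(188,375)),'h120',tri(T2(139,288),S(239,390)),'h180',tri(T2(246,326),S(284,361)),'h240',tri(T2(337,262),S(275,314)))
print('stop',tri(T2(590,163),S(286,231)))
print([tri(T2(*a),S(*b)) for a,b in [((490,435),(376,340)),((65,472),(298,508))]])
```

```text
ball (array([0.4361, 0.2857, 0.1206]), array([1.15882105e-06]))
std (array([0.6072, 0.1663, 0.0824]), array([2.62494039e-06]))
h60 (array([0.5957, 0.2953, 0.1225]), array([4.06432387e-06])) h120 (array([0.5186, 0.2921, 0.133 ]), array([1.01466215e-05])) h180 (array([0.4902, 0.2215, 0.1244]), array([2.49782077e-08])) h240 (array([0.5329, 0.16  , 0.1304]), array([3.38356453e-06]))
stop (array([ 0.6002, -0.0097,  0.0968]), array([1.26781923e-06]))
[(array([0.4147, 0.0662, 0.0182]), array([1.86295589e-08])), (array([0.3964, 0.3674, 0.0376]), array([1.54708768e-05]))]
```

Run:
```python
from h import *
from scipy.optimize import least_squares
t=cap('top')
T2=lambda x,y:(200+x*.2,150+y*.2)
st=np.array([(.075*np.cos(a),.075*np.sin(a),z) for a,z in zip(np.radians([0,60,120,180,240,300]),[.068,.138,.138,.138,.138,.09])]+[(0,0,.068),(-.125,.065,.127),(-.16,-.15,.065)])
px=[T2(*p) for p in [(243,121),(138,174),(139,288),(246,326),(337,262),(337,161),(254,227),(151,408),(491,436)]]
hol=np.array([ray(t,p,z) for p,z in zip(px,st[:,2])])
def f(q):
    R=np.array([[np.cos(q[2]),-np.sin(q[2])],[np.sin(q[2]),np.cos(q[2])]]); return (q[:2]+st[:,:2]@R.T-hol[:,:2]).ravel()
r=least_squares(f,[.58,.22,0],loss='soft_l1',f_scale=.003);print(r.x[:2],np.degrees(r.x[2]),(f(r.x)*1000).round(1))
```

```text
[0.56246485 0.2265126 ] 4.635135538630012 [-0.5 -1.5  2.3  3.3  3.7 -1.9 -1.9  1.5 -0.7  0.2  0.1 -0.1 -0.1  0.1
 -4.2 -3.3  1.1  1.6]
```

Request:
send_rows --moves '[{"slide": [0.04, 0.2, 0.25], "turn": 0, "gripper": 0}, {"slide": [0.04, 0.2, 0.5], "turn": 0, "gripper": 0}, {"slide": [0.04, 0.2, 0.7], "turn": 0, "gripper": 0}, {"slide": [0.04, 0.2, 0.787], "turn": 0, "gripper": 0}, {"slide": [0.04, 0.2, 0.787], "turn": 0, "gripper": 0}]'

```text
time_s: 6.37
tcp_pos: [0.4328, 0.2288, 0.1169]
eef_rot: [-179.7, -0.3, -180.0]
contact_force: [0.3, -0.1, -0.5]
gripper_width: 0.0009
gripper_force: 0.0
```

Request:
send_rows --moves '[{"slide": [0, 0.1, 0], "turn": 0, "gripper": 0}, {"slide": [0, 0.2, 0], "turn": 0, "gripper": 0}, {"slide": [0, 0.3, 0], "turn": 0, "gripper": 0}, {"slide": [0.02, 0.4, 0], "turn": 0, "gripper": 0}, {"slide": [0.03, 0.46, 0], "turn": 0, "gripper": 0}]'

```text
time_s: 6.78
tcp_pos: [0.4309, 0.302, 0.1222]
eef_rot: [179.9, 0.1, -179.9]
contact_force: [1.9, -3.7, 2.9]
gripper_width: 0.0002
gripper_force: 1.4
```

Request:
send_rows --moves '[{"slide": [0, 0.04, 0], "turn": 0, "gripper": 0}, {"slide": [0, 0.08, 0], "turn": 0, "gripper": 0}, {"slide": [0, 0.1, 0], "turn": 0, "gripper": 0}, {"slide": [0, 0.1, 0], "turn": 0, "gripper": 0}, {"slide": [0, 0.1, 0], "turn": 0, "gripper": 0}]'

```text
time_s: 7.2
tcp_pos: [0.4299, 0.3148, 0.1203]
eef_rot: [180.0, 0.0, -180.0]
contact_force: [-0.4, 0.3, -0.2]
gripper_width: 0.0003
gripper_force: 0.0
```

Request:
send_rows --moves '[{"slide": [0, 0.02, 0], "turn": 0, "gripper": 0}, {"slide": [0, 0.04, 0], "turn": 0, "gripper": 0}, {"slide": [0, 0.05, 0], "turn": 0, "gripper": 0}, {"slide": [0, 0.05, 0], "turn": 0, "gripper": 0}, {"slide": [0, 0.05, 0], "turn": 0, "gripper": 0}]'

```text
time_s: 7.62
tcp_pos: [0.4296, 0.3216, 0.12]
eef_rot: [-179.9, -0.0, -180.0]
contact_force: [-0.4, -2.6, -2.8]
gripper_width: 0.0004
gripper_force: 1.4
```

Run:
```python
from h import *
for c in('top','side'):
    d=cap(c);print([(round(x['p'],2),np.round(x['location'],3).tolist()) for x in optics.look_for(c,'lever_ball')])
```

```text
[(0.21, [0.599, -0.005, 0.103])]
[]
```

Request:
send_rows --moves '[{"slide": [0, 0.02, 0], "turn": 0, "gripper": 0}, {"slide": [0, 0.03, 0], "turn": 0, "gripper": 0}, {"slide": [0, 0.04, 0], "turn": 0, "gripper": 0}, {"slide": [0, 0.04, 0], "turn": 0, "gripper": 0}, {"slide": [0, 0.04, 0], "turn": 0, "gripper": 0}]'

```text
time_s: 8.23
tcp_pos: [0.4299, 0.3282, 0.1203]
eef_rot: [180.0, -0.0, -180.0]
contact_force: [0.1, -3.6, -2.1]
gripper_width: 0.0001
gripper_force: 1.5
```

Request:
send_rows --moves '[{"slide": [0, 0.02, 0], "turn": 0, "gripper": 0}, {"slide": [0, 0.03, 0], "turn": 0, "gripper": 0}, {"slide": [0, 0.05, 0], "turn": 0, "gripper": 0}, {"slide": [0, 0.05, 0], "turn": 0, "gripper": 0}, {"slide": [0, 0.05, 0], "turn": 0, "gripper": 0}]'

```text
time_s: 8.65
tcp_pos: [0.4295, 0.3297, 0.1202]
eef_rot: [-179.4, -0.1, 180.0]
contact_force: [3.8, -23.1, 6.3]
gripper_width: 0.0006
gripper_force: 11.5
```

Request:
send_rows --moves '[{"slide": [0, -0.1, 0], "turn": 0, "gripper": 0}, {"slide": [0, -0.13, -0.25], "turn": 0, "gripper": 0}, {"slide": [0, -0.13, -0.5], "turn": 0, "gripper": 0}, {"slide": [0, -0.13, -0.8], "turn": 0, "gripper": 0}, {"slide": [0, -0.13, -0.8], "turn": 0, "gripper": 0}]'

```text
time_s: 9.07
tcp_pos: [0.4335, 0.3195, 0.2497]
eef_rot: [179.4, 0.6, -179.9]
contact_force: [0.9, 1.8, 1.3]
gripper_width: 0.0005
gripper_force: 0.0
```

Request:
send_rows --moves '[{"slide": [-0.25, -0.1, 0], "turn": 0, "gripper": 0.4}, {"slide": [-0.5, -0.2, 0], "turn": 0, "gripper": 0.4}, {"slide": [-0.75, -0.3, 0], "turn": 0, "gripper": 0.4}, {"slide": [-1, -0.4, 0], "turn": 0, "gripper": 0.4}, {"slide": [-1, -0.5, 0], "turn": 0, "gripper": 0.4}]'

```text
time_s: 9.48
tcp_pos: [0.5858, 0.2412, 0.2396]
eef_rot: [180.0, 0.2, 180.0]
contact_force: [-0.1, 0.4, -1.3]
gripper_width: 0.0283
gripper_force: 0.0
```

Request:
send_rows --moves '[{"slide": [-0.25, 0, 0], "turn": -0.05, "gripper": 0.4}, {"slide": [-0.45, 0, 0], "turn": -0.05, "gripper": 0.4}, {"slide": [-0.45, 0, 0], "turn": -0.05, "gripper": 0.4}, {"slide": [-0.45, 0, 0], "turn": -0.05, "gripper": 0.4}, {"slide": [-0.45, 0, 0], "turn": -0.05, "gripper": 0.4}]'

```text
time_s: 9.9
tcp_pos: [0.6479, 0.2416, 0.2405]
eef_rot: [179.9, 0.1, -175.5]
contact_force: [-0.1, 0.9, 0.3]
gripper_width: 0.035
gripper_force: 0.0
```

Run:
```python
from h import *
d=cap('wrist','w4.png');print(d['origin'],d['attitude'])
for n in ['turret_grip','standard','lever_ball','holder1']:
    print(n,[(round(x['p'],2),np.round(x['location'],3).tolist(),proj(d,x['location']).tolist()) for x in optics.look_for('wrist',n)])
d=cap('top')
print([(round(x['p'],2),np.round(x['location'],3).tolist()) for x in optics.look_for('top','lever_ball')])
s=get_state();print(s['time_s'],s['tcp_pos'],s['eef_rot'],s['joints'],s['contact_force'],s['gripper_width'])
```

```text
[0.58148038 0.23724742 0.39887548] [ 1.65584667e+02 -8.30071669e-02  9.45028083e+01]
turret_grip [(0.88, [0.572, 0.227, 0.071], [310.0, 112.0]), (0.58, [0.593, -0.114, 0.033], [16.0, 108.0])]
standard [(0.88, [0.573, 0.224, 0.07], [308.0, 113.0])]
lever_ball []
holder1 [(0.95, [0.593, 0.291, 0.128], [379.0, 141.0]), (0.88, [0.528, 0.289, 0.127], [387.0, 62.0]), (0.76, [0.502, 0.23, 0.106], [318.0, 28.0]), (0.73, [0.534, 0.173, 0.122], [248.0, 59.0]), (0.17, [0.585, 0.232, 0.069], [314.0, 126.0])]
[(0.43, [0.432, 0.335, 0.099])]
10.25 [0.64712391 0.24154713 0.24101903] [ 1.79968205e+02  4.91033072e-02 -1.75422054e+02] [ 3.65897023e+01  2.15527945e+01  4.07020335e+00 -9.76286611e-04
 -7.24589180e+01 -1.22011449e+02] [ 0.07851115  0.52680164 -0.80058328] 0.035368568017566555
```

View pics/w4.png

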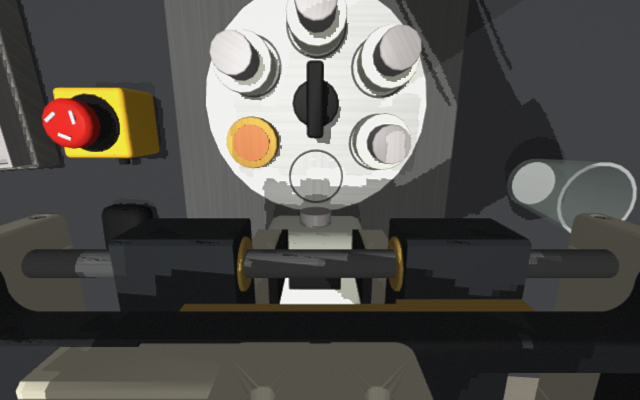

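Wrist view: the bar runs from (315,62) to (316,137), square with the tool. Neck tops are at (233,55), (400,45) and (390,143), the standard at (252,142) and the empty station at (316,175).

Run:
```python
from h import *
d=cap('wrist')
a,b=ray(d,(315.5,62),.144),ray(d,(316,137),.144);print('bar',a,b,(a+b)/2)
print('std',ray(d,(252,142),.09),'nose',ray(d,(316,175),.068),'disc',(ray(d,(206,100),.068)+ray(d,(427,100),.068))/2)
print('necks',[ray(d,p,.138)[:2].tolist() for p in [(233,55),(400,45),(390,143)]])
s=get_state();print(s['tcp_pos'])
```

```text
bar [0.5352 0.2305 0.144 ] [0.5922 0.2353 0.144 ] [0.5637 0.2329 0.144 ]
std [0.6046 0.1712 0.09  ] nose [0.6367 0.2379 0.068 ] disc [0.55795 0.2324  0.068  ]
necks [[0.5342, 0.1648], [0.5165, 0.2958], [0.5925, 0.2983]]
[0.64717924 0.24149244 0.24091478]
```

Request:
send_rows --moves '[{"slide": [0.25, 0, 0], "turn": 0, "gripper": 0.4}, {"slide": [0.5, -0.025, 0], "turn": 0, "gripper": 0.4}, {"slide": [0.564, -0.025, 0.1], "turn": 0, "gripper": 0.4}, {"slide": [0.564, -0.025, 0.3], "turn": 0, "gripper": 0.4}, {"slide": [0.564, -0.025, 0.5], "turn": 0, "gripper": 0.4}]'

```text
time_s: 10.72
tcp_pos: [0.5634, 0.2315, 0.1669]
eef_rot: [179.8, 0.2, -175.4]
contact_force: [1.1, 0.9, -0.0]
gripper_width: 0.035
gripper_force: 0.0
```

Request:
send_rows --moves '[{"slide": [0, 0, 0.15], "turn": 0, "gripper": 0.4}, {"slide": [0, 0, 0.3], "turn": 0, "gripper": 0.4}, {"slide": [0, 0, 0.36], "turn": 0, "gripper": 0.4}, {"slide": [0, 0, 0.36], "turn": 0, "gripper": 0.3}, {"slide": [0, 0, 0.36], "turn": 0, "gripper": 0.1}]' --newtons 50

```text
time_s: 11.13
tcp_pos: [0.5637, 0.2309, 0.1119]
eef_rot: [-180.0, 0.0, -175.4]
contact_force: [-0.3, -0.2, 0.5]
gripper_width: 0.0268
gripper_force: 0.0
```

Request:
send_rows --moves '[{"slide": [0, 0, 0], "turn": 0, "gripper": 0}, {"slide": [0, 0, 0], "turn": 0, "gripper": 0}, {"slide": [0, 0, 0], "turn": 0, "gripper": 0}, {"slide": [0, 0, 0], "turn": 0, "gripper": 0}, {"slide": [0, 0, 0], "turn": 0, "gripper": 0}]'

```text
time_s: 11.55
tcp_pos: [0.5643, 0.2311, 0.113]
eef_rot: [179.9, 0.1, -175.5]
contact_force: [-0.1, 0.1, 6.1]
gripper_width: 0.0133
gripper_force: 50.0
```

Gripped, with width 13.3 mm on the bar. Now turning 60° CCW.

Request:
send_rows --moves '[{"slide": [0, 0, 0], "turn": -0.07, "gripper": 0}, {"slide": [0, 0, 0], "turn": -0.14, "gripper": 0}, {"slide": [0, 0, 0], "turn": -0.21, "gripper": 0}, {"slide": [0, 0, 0], "turn": -0.28, "gripper": 0}, {"slide": [0, 0, 0], "turn": -0.35, "gripper": 0}]'

```text
time_s: 11.97
tcp_pos: [0.5644, 0.2312, 0.1129]
eef_rot: [180.0, 0.2, -143.7]
contact_force: [1.9, 0.8, 3.6]
gripper_width: 0.0145
gripper_force: 46.6
```

Request:
send_rows --moves '[{"slide": [0, 0, 0], "turn": -0.07, "gripper": 0}, {"slide": [0, 0, 0], "turn": -0.14, "gripper": 0}, {"slide": [0, 0, 0], "turn": -0.21, "gripper": 0}, {"slide": [0, 0, 0], "turn": -0.28, "gripper": 0}, {"slide": [0, 0, 0], "turn": -0.32, "gripper": 0}]'

```text
time_s: 12.38
tcp_pos: [0.5644, 0.2313, 0.1129]
eef_rot: [-179.9, 0.1, -114.8]
contact_force: [0.3, -0.8, 4.9]
gripper_width: 0.0139
gripper_force: 50.0
```

Request:
send_rows --moves '[{"slide": [0, 0, 0], "turn": 0, "gripper": 0}, {"slide": [0, 0, 0], "turn": 0, "gripper": 0}, {"slide": [0, 0, 0], "turn": 0, "gripper": 0}, {"slide": [0, 0, 0], "turn": 0, "gripper": 0}, {"slide": [0, 0, 0], "turn": 0, "gripper": 0}]'

```text
time_s: 12.8
tcp_pos: [0.5644, 0.2313, 0.113]
eef_rot: [-179.9, 0.2, -115.2]
contact_force: [0.9, -1.0, 4.7]
gripper_width: 0.0138
gripper_force: 50.0
```

Run:
```python
from h import *
s=get_state();print({k:np.round(v,3).tolist() for k,v in s.items()})
```

```text
{'time_s': 12.8, 'joints': [40.626, 19.801, -16.414, 0.024, -53.61, -65.811], 'qd': [0.035, 0.027, -0.005, -0.121, 0.002, -0.009], 'joint_torque': [0.561, -49.921, 23.074, 5.321, -0.039, 0.295], 'tcp_pos': [0.564, 0.231, 0.113], 'eef_rot': [-179.911, 0.151, -115.171], 'contact_force': [0.897, -1.047, 4.688], 'moment': [-0.003, 0.092, -0.263], 'gripper_force': 49.968, 'gripper_width': 0.014}
```

Request:
send_rows --moves '[{"slide": [0, 0, 0], "turn": 0, "gripper": 0.2}, {"slide": [0, 0, 0], "turn": 0, "gripper": 0.4}, {"slide": [0, 0, 0], "turn": 0, "gripper": 0.4}, {"slide": [0, 0, -0.2], "turn": 0, "gripper": 0.4}, {"slide": [0, 0, -0.4], "turn": 0, "gripper": 0.4}]'

```text
time_s: 13.22
tcp_pos: [0.562, 0.2299, 0.17]
eef_rot: [179.9, -0.3, -115.2]
contact_force: [0.5, 0.5, -0.1]
gripper_width: 0.0337
gripper_force: 0.0
```

Request:
send_rows --moves '[{"slide": [0, 0, -0.2], "turn": 0.07, "gripper": 0.5}, {"slide": [-0.1, -0.1, -0.45], "turn": 0.14, "gripper": 0.6}, {"slide": [-0.2, -0.3, -0.45], "turn": 0.22, "gripper": 0.68}, {"slide": [-0.302, -0.477, -0.45], "turn": 0.3, "gripper": 0.68}, {"slide": [-0.302, -0.477, -0.45], "turn": 0.38, "gripper": 0.68}]'

```text
time_s: 13.63
tcp_pos: [0.6512, 0.2415, 0.2379]
eef_rot: [-180.0, 0.0, -149.7]
contact_force: [-0.9, -1.0, -1.6]
gripper_width: 0.0583
gripper_force: 0.0
```

Request:
send_rows --moves '[{"slide": [0, 0, 0], "turn": 0.08, "gripper": 0.68}, {"slide": [0, 0, 0], "turn": 0.16, "gripper": 0.68}, {"slide": [0, 0, 0], "turn": 0.24, "gripper": 0.68}, {"slide": [0, 0, 0], "turn": 0.29, "gripper": 0.68}, {"slide": [0, 0, 0], "turn": 0.29, "gripper": 0.68}]'

```text
time_s: 14.05
tcp_pos: [0.6473, 0.2413, 0.2384]
eef_rot: [-180.0, -0.0, -175.6]
contact_force: [0.8, -0.2, -0.3]
gripper_width: 0.0596
gripper_force: 0.0
```

Run:
```python
from h import *
d=cap('wrist','w5.png')
for n in ['standard','holder1']:
    print(n,[(round(x['p'],2),np.round(x['location'],3).tolist(),proj(d,x['location']).tolist()) for x in optics.look_for('wrist',n)])
s=get_state();print(s['time_s'],s['tcp_pos'],s['eef_rot'],s['gripper_width'])
```

```text
standard [(0.74, [0.574, 0.241, 0.072], [324.0, 116.0]), (0.64, [0.597, 0.001, 0.103], [68.0, 121.0])]
holder1 [(0.9, [0.539, 0.17, 0.122], [244.0, 65.0]), (0.73, [0.525, 0.282, 0.127], [379.0, 58.0]), (0.57, [0.608, 0.18, 0.122], [254.0, 149.0])]
14.2 [0.64731864 0.241306   0.23863983] [-1.79992694e+02 -2.33300298e-02 -1.75169419e+02] 0.05941152309754709
```

View pics/w5.png

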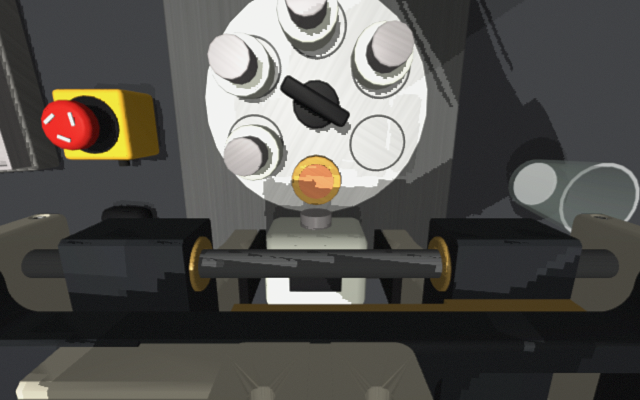

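The standard now faces the nose at (316,180). Holder necks are at A (391,43), B (306,8), C (231,58) and D (247,155).

```bash
cat >> h.py <<'E'
def go(target,s=None):
    s=s or get_state();y=np.radians(s['eef_rot'][2]);w=np.array(target[:3])-s['tcp_pos']
    o=np.array([w[0]*np.cos(y)+w[1]*np.sin(y),w[0]*np.sin(y)-w[1]*np.cos(y),-w[2]])/.15
    r=[o.round(3).tolist()]
    if len(target)>3: r.append(round(-(((target[3]-s['eef_rot'][2])+180)%360-180)/90,3))
    return r
E
python3 - <<'E'
from h import *
d=cap('wrist')
for n,p in dict(A=(391,43),B=(306,8),C=(231,58),D=(247,155)).items(): print(n,ray(d,p,.138))
w1=dict(d,origin=[0.53390847,-0.0509423,0.38429351],attitude=[165.69,-.0226,90.1887])
print('tray corners',[ray(w1,p,.06) for p in [(45,73),(240,45)]])
E
```

```text
A [0.516  0.2872 0.138 ]
B [0.4974 0.2194 0.138 ]
C [0.5373 0.163  0.138 ]
D [0.6123 0.1775 0.138 ]
tray corners [array([ 0.4861, -0.325 ,  0.06  ]), array([ 0.4599, -0.1289,  0.06  ])]
```

Taking D first. Fingers lie tangentially there, clear of the others.

Request:
send_rows --moves '[{"slide": [0.275, -0.405, 0], "turn": 0, "gripper": 0.68}, {"slide": [0.275, -0.405, 0], "turn": 0, "gripper": 0.68}, {"slide": [0.275, -0.405, 0.2], "turn": 0, "gripper": 0.68}, {"slide": [0.275, -0.405, 0.4], "turn": 0, "gripper": 0.68}, {"slide": [0.275, -0.405, 0.6], "turn": 0, "gripper": 0.68}]'

```text
time_s: 14.67
tcp_pos: [0.6114, 0.1771, 0.1492]
eef_rot: [179.9, 0.1, -175.3]
contact_force: [1.0, 1.1, -0.9]
gripper_width: 0.0592
gripper_force: 0.0
```

Request:
send_rows --moves '[{"slide": [0, 0, 0.15], "turn": 0, "gripper": 0.68}, {"slide": [0, 0, 0.25], "turn": 0, "gripper": 0.68}, {"slide": [0, 0, 0.27], "turn": 0, "gripper": 0.68}, {"slide": [0, 0, 0.27], "turn": 0, "gripper": 0.4}, {"slide": [0, 0, 0.27], "turn": 0, "gripper": 0.2}]' --newtons 40

```text
time_s: 15.08
tcp_pos: [0.6119, 0.1777, 0.1094]
eef_rot: [180.0, 0.1, -175.3]
contact_force: [0.8, -0.5, 1.1]
gripper_width: 0.0515
gripper_force: 0.0
```

Request:
send_rows --moves '[{"slide": [0, 0, 0], "turn": 0, "gripper": 0}, {"slide": [0, 0, 0], "turn": 0, "gripper": 0}, {"slide": [0, 0, 0], "turn": 0, "gripper": 0}, {"slide": [0, 0, -0.02], "turn": 0, "gripper": 0}, {"slide": [0, 0, -0.05], "turn": 0, "gripper": 0}]'

```text
time_s: 15.5
tcp_pos: [0.6108, 0.1774, 0.1158]
eef_rot: [180.0, -0.1, -175.4]
contact_force: [-0.3, 0.6, -2.3]
gripper_width: 0.033
gripper_force: 40.0
```

Request:
send_rows --moves '[{"slide": [0, 0, -0.2], "turn": 0, "gripper": 0}, {"slide": [0, 0, -0.4], "turn": 0, "gripper": 0}, {"slide": [0, 0, -0.6], "turn": 0, "gripper": 0}, {"slide": [0, -0.15, -0.6], "turn": 0, "gripper": 0}, {"slide": [0, -0.37, -0.6], "turn": 0, "gripper": 0}]'

```text
time_s: 15.92
tcp_pos: [0.6168, 0.1243, 0.2086]
eef_rot: [179.9, 0.3, -175.2]
contact_force: [0.3, -1.8, -3.5]
gripper_width: 0.0333
gripper_force: 40.0
```

Request:
send_rows --moves '[{"slide": [0.02, -0.2, 0], "turn": 0, "gripper": 0}, {"slide": [0.04, -0.4, 0], "turn": 0, "gripper": 0}, {"slide": [0.06, -0.6, 0], "turn": 0, "gripper": 0}, {"slide": [0.07, -0.8, 0], "turn": 0, "gripper": 0}, {"slide": [0.08, -1, 0], "turn": 0, "gripper": 0}]'

```text
time_s: 16.33
tcp_pos: [0.6156, -0.0295, 0.2062]
eef_rot: [180.0, 0.0, -175.3]
contact_force: [0.4, -0.1, -1.8]
gripper_width: 0.033
gripper_force: 40.0
```

Request:
send_rows --moves '[{"slide": [0.02, -0.2, 0], "turn": 0, "gripper": 0}, {"slide": [0.04, -0.4, 0], "turn": 0, "gripper": 0}, {"slide": [0.06, -0.6, 0], "turn": 0, "gripper": 0}, {"slide": [0.07, -0.8, 0], "turn": 0, "gripper": 0}, {"slide": [0.08, -1, 0], "turn": 0, "gripper": 0}]'

```text
time_s: 16.75
tcp_pos: [0.6158, -0.18, 0.2062]
eef_rot: [180.0, 0.0, -175.3]
contact_force: [0.8, -0.2, -1.9]
gripper_width: 0.0333
gripper_force: 40.0
```

Run:
```python
from h import *
d=cap('wrist','w6.png')
s=get_state();print(s['time_s'],s['tcp_pos'],s['eef_rot'],s['gripper_width'],s['contact_force'],go([.6214,-.2538,.082]))
print([(round(x['p'],2),np.round(x['location'],3).tolist(),proj(d,x['location']).tolist()) for x in optics.look_for('wrist','tray')])
```

```text
16.8 [ 0.61567275 -0.18449402  0.20598487] [-1.79933481e+02 -4.14403169e-02 -1.75443963e+02] 0.033153746790399875 [ 2.91140766 -2.17425866 -0.0575055 ] [[-0.001, -0.464, 0.827]]
[(0.79, [0.547, -0.225, 0.043], [280.0, 117.0])]
```

View pics/w6.png

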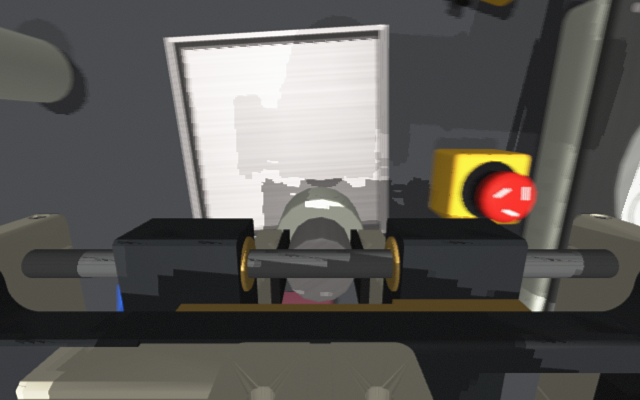

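The holder hangs upright in the grip at (320,230), with the tray below between (165,38) and (388,27). Placing it.

Request:
send_rows --moves '[{"slide": [0, -0.25, 0], "turn": 0, "gripper": 0}, {"slide": [0, -0.464, 0.1], "turn": 0, "gripper": 0}, {"slide": [0, -0.464, 0.35], "turn": 0, "gripper": 0}, {"slide": [0, -0.464, 0.6], "turn": 0, "gripper": 0}, {"slide": [0, -0.464, 0.76], "turn": 0, "gripper": 0}]'

```text
time_s: 17.27
tcp_pos: [0.6199, -0.248, 0.0884]
eef_rot: [179.9, -0.2, -175.5]
contact_force: [-0.7, 0.3, -1.9]
gripper_width: 0.0332
gripper_force: 40.0
```

Request:
send_rows --moves '[{"slide": [0, 0, 0.03], "turn": 0, "gripper": 0}, {"slide": [0, 0, 0.05], "turn": 0, "gripper": 0}, {"slide": [0, 0, 0.065], "turn": 0, "gripper": 0}, {"slide": [0, 0, 0.075], "turn": 0, "gripper": 0}, {"slide": [0, 0, 0.075], "turn": 0, "gripper": 0}]'

```text
time_s: 17.68
tcp_pos: [0.6229, -0.2481, 0.0823]
eef_rot: [-180.0, 0.2, -175.3]
contact_force: [-0.2, -0.2, -2.1]
gripper_width: 0.0332
gripper_force: 40.0
```

Request:
send_rows --moves '[{"slide": [0, 0, 0.008], "turn": 0, "gripper": 0}, {"slide": [0, 0, 0.012], "turn": 0, "gripper": 0}, {"slide": [0, 0, 0.016], "turn": 0, "gripper": 0}, {"slide": [0, 0, 0.018], "turn": 0, "gripper": 0}, {"slide": [0, 0, 0.018], "turn": 0, "gripper": 0}]'

```text
time_s: 18.1
tcp_pos: [0.6231, -0.2483, 0.0818]
eef_rot: [-179.9, 0.2, -175.3]
contact_force: [-4.8, 3.3, 14.2]
gripper_width: 0.0335
gripper_force: 40.0
```

Request:
send_rows --moves '[{"slide": [0, 0, 0], "turn": 0, "gripper": 0.3}, {"slide": [0, 0, 0], "turn": 0, "gripper": 0.6}, {"slide": [0, 0, 0], "turn": 0, "gripper": 0.68}, {"slide": [0, 0, -0.15], "turn": 0, "gripper": 0.68}, {"slide": [0, 0, -0.3], "turn": 0, "gripper": 0.68}]'

```text
time_s: 18.52
tcp_pos: [0.6211, -0.2481, 0.1226]
eef_rot: [180.0, -0.1, -175.4]
contact_force: [0.1, -0.2, 0.5]
gripper_width: 0.0541
gripper_force: 0.0
```

Request:
send_rows --moves '[{"slide": [0, 0, -0.25], "turn": 0, "gripper": 0.68}, {"slide": [0, 0, -0.5], "turn": 0, "gripper": 0.68}, {"slide": [0, 0, -0.7], "turn": 0, "gripper": 0.68}, {"slide": [0, 0.15, -0.76], "turn": 0, "gripper": 0.68}, {"slide": [0, 0.4, -0.76], "turn": 0, "gripper": 0.68}]'

```text
time_s: 18.93
tcp_pos: [0.6188, -0.1906, 0.2413]
eef_rot: [-179.9, 0.4, -175.5]
contact_force: [0.7, 1.6, 0.3]
gripper_width: 0.0596
gripper_force: 0.0
```

Request:
send_rows --moves '[{"slide": [-0.03, 0.25, 0], "turn": 0, "gripper": 0.68}, {"slide": [-0.05, 0.5, 0], "turn": 0, "gripper": 0.68}, {"slide": [-0.05, 0.75, 0], "turn": 0, "gripper": 0.68}, {"slide": [-0.05, 1, 0], "turn": 0, "gripper": 0.68}, {"slide": [-0.05, 1, 0], "turn": 0, "gripper": 0.68}]'

```text
time_s: 19.35
tcp_pos: [0.6123, -0.033, 0.2378]
eef_rot: [179.9, 0.1, -175.1]
contact_force: [0.1, -1.4, -0.9]
gripper_width: 0.0594
gripper_force: 0.0
```

Request:
send_rows --moves '[{"slide": [-0.03, 0.25, 0], "turn": 0, "gripper": 0.68}, {"slide": [-0.05, 0.5, 0], "turn": 0, "gripper": 0.68}, {"slide": [-0.05, 0.75, 0], "turn": 0, "gripper": 0.68}, {"slide": [-0.05, 1, 0], "turn": 0, "gripper": 0.68}, {"slide": [-0.05, 1, 0], "turn": 0, "gripper": 0.68}]'

```text
time_s: 19.77
tcp_pos: [0.6076, 0.1172, 0.2373]
eef_rot: [179.9, 0.1, -175.1]
contact_force: [0.5, -1.4, -0.4]
gripper_width: 0.0595
gripper_force: 0.0
```

Request:
send_rows --moves '[{"slide": [0, 0.25, 0], "turn": 0, "gripper": 0.68}, {"slide": [0, 0.5, 0], "turn": 0, "gripper": 0.68}, {"slide": [0, 0.75, 0], "turn": 0, "gripper": 0.68}, {"slide": [0, 0.75, 0], "turn": 0, "gripper": 0.68}, {"slide": [0, 0.75, 0], "turn": 0, "gripper": 0.68}]'

```text
time_s: 20.18
tcp_pos: [0.5983, 0.2259, 0.237]
eef_rot: [180.0, 0.0, -175.2]
contact_force: [-0.4, -0.3, 0.3]
gripper_width: 0.0598
gripper_force: 0.0
```

Run:
```python
from h import *
d=cap('wrist','w7.png')
s=get_state();print(s['time_s'],s['tcp_pos'],s['eef_rot'],s['gripper_width'])
for c in ('wrist','top'):
    d=cap(c);print(c,[(round(x['p'],2),np.round(x['location'],3).tolist(),proj(d,x['location']).tolist()) for x in optics.look_for(c,'holder1')])
```

```text
20.2333 [0.5983225  0.22464288 0.23705797] [-1.79997449e+02  1.04500803e-02 -1.75249394e+02] 0.05992428017940058
wrist [(0.97, [0.491, 0.22, 0.139], [324.0, 69.0]), (0.86, [0.518, 0.28, 0.125], [391.0, 112.0]), (0.72, [0.535, 0.168, 0.129], [258.0, 121.0]), (0.64, [0.602, -0.0, 0.101], [90.0, 177.0])]
top [(0.78, [0.533, 0.154, 0.103], [270.0, 203.0]), (0.77, [0.621, -0.24, 0.075], [384.0, 176.0]), (0.73, [0.514, 0.277, 0.108], [234.0, 209.0]), (0.58, [0.486, 0.212, 0.106], [253.0, 217.0])]
```

View pics/w7.png

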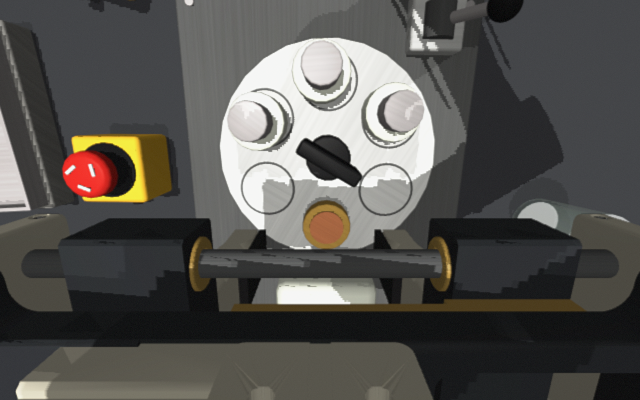

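The lever leans to +y with its ball at (505,8). Necks are at A (403,110), B (322,65) and C (248,121).

Run:
```python
from h import *
d=cap('wrist')
for n,p in dict(A=(403,110),B=(322,64),C=(248,121)).items(): print(n,ray(d,p,.138))
C=ray(d,(248,121),.138);print(go([C[0],C[1],.108,-115.3]))
print(ray(d,(505,8),.127))
```

```text
A [0.5166 0.2856 0.138 ]
B [0.4873 0.2169 0.138 ]
C [0.5354 0.1598 0.138 ]
[[0.454, -0.385, 0.861], np.float64(-0.668)]
[0.4332 0.3572 0.127 ]
```

Request:
send_rows --moves '[{"slide": [0.2, -0.15, 0], "turn": -0.07, "gripper": 0.68}, {"slide": [0.45, -0.38, 0], "turn": -0.14, "gripper": 0.68}, {"slide": [0.45, -0.38, 0], "turn": -0.22, "gripper": 0.68}, {"slide": [0.45, -0.38, 0], "turn": -0.3, "gripper": 0.68}, {"slide": [0.45, -0.38, 0], "turn": -0.37, "gripper": 0.68}]'

```text
time_s: 20.9
tcp_pos: [0.5355, 0.1601, 0.2379]
eef_rot: [-180.0, 0.1, -141.8]
contact_force: [-0.0, 1.5, 0.6]
gripper_width: 0.0598
gripper_force: 0.0
```

Request:
send_rows --moves '[{"slide": [0, 0, 0], "turn": -0.07, "gripper": 0.68}, {"slide": [0, 0, 0], "turn": -0.14, "gripper": 0.68}, {"slide": [0, 0, 0], "turn": -0.22, "gripper": 0.68}, {"slide": [0, 0, 0.1], "turn": -0.3, "gripper": 0.68}, {"slide": [0, 0, 0.3], "turn": -0.3, "gripper": 0.68}]'

```text
time_s: 21.32
tcp_pos: [0.5382, 0.1619, 0.1953]
eef_rot: [-179.7, 0.4, -114.6]
contact_force: [0.8, 1.3, -0.0]
gripper_width: 0.0597
gripper_force: 0.0
```

Run:
```python
from h import *
s=get_state();print(s['tcp_pos'],s['eef_rot'],go([.536,.1605,.108]))
```

```text
[0.53823361 0.16190661 0.19530793] [-179.72366688    0.3510964  -114.61137807] [[0.015, 0.01, 0.582]]
```

Request:
send_rows --moves '[{"slide": [0, 0, 0.2], "turn": 0, "gripper": 0.68}, {"slide": [0, 0, 0.4], "turn": 0, "gripper": 0.68}, {"slide": [0, 0, 0.52], "turn": 0, "gripper": 0.68}, {"slide": [0, 0, 0.56], "turn": 0, "gripper": 0.68}, {"slide": [0, 0, 0.56], "turn": 0, "gripper": 0.4}]'

```text
time_s: 21.73
tcp_pos: [0.5352, 0.1605, 0.1067]
eef_rot: [179.9, -0.1, -115.1]
contact_force: [-0.3, 0.2, 0.1]
gripper_width: 0.0568
gripper_force: 0.0
```

Request:
send_rows --moves '[{"slide": [0, 0, 0], "turn": 0, "gripper": 0.2}, {"slide": [0, 0, 0], "turn": 0, "gripper": 0}, {"slide": [0, 0, 0], "turn": 0, "gripper": 0}, {"slide": [0, 0, 0], "turn": 0, "gripper": 0}, {"slide": [0, 0, -0.05], "turn": 0, "gripper": 0}]'

```text
time_s: 22.15
tcp_pos: [0.5351, 0.1614, 0.1151]
eef_rot: [179.9, -0.0, -115.1]
contact_force: [0.1, -0.0, -2.8]
gripper_width: 0.0336
gripper_force: 40.0
```

Request:
send_rows --moves '[{"slide": [0, 0, -0.2], "turn": 0, "gripper": 0}, {"slide": [0, 0, -0.4], "turn": 0, "gripper": 0}, {"slide": [0, 0, -0.6], "turn": 0, "gripper": 0}, {"slide": [0, 0, -0.6], "turn": 0.05, "gripper": 0}, {"slide": [0, 0, -0.6], "turn": 0.1, "gripper": 0}]'

```text
time_s: 22.57
tcp_pos: [0.5366, 0.1623, 0.2085]
eef_rot: [-179.9, 0.3, -124.2]
contact_force: [0.5, -1.0, -2.6]
gripper_width: 0.0336
gripper_force: 40.0
```

Run:
```python
from h import *
s=get_state();print(s['tcp_pos'],s['eef_rot'],s['gripper_width'],s['gripper_force'],go([.532,-.262,.206,-175]),go([.532,-.262,.206,-175],dict(s,eef_rot=[180,0,-175])))
```

```text
[0.53659717 0.16229541 0.20846991] [-179.90865563    0.25547997 -124.23196973] 0.03356761688970096 39.99505341053009 [[2.356, -1.566, 0.016], np.float64(0.564)] [[0.277, -2.815, 0.016], 0.0]
```

Request:
send_rows --moves '[{"slide": [0.16, -0.106, 0], "turn": 0.07, "gripper": 0}, {"slide": [0.32, -0.212, 0], "turn": 0.14, "gripper": 0}, {"slide": [0.48, -0.318, 0], "turn": 0.21, "gripper": 0}, {"slide": [0.64, -0.42, 0], "turn": 0.28, "gripper": 0}, {"slide": [0.8, -0.53, 0], "turn": 0.36, "gripper": 0}]'

```text
time_s: 22.98
tcp_pos: [0.5339, 0.0166, 0.206]
eef_rot: [180.0, 0.0, -156.7]
contact_force: [0.3, 0.2, -2.2]
gripper_width: 0.0333
gripper_force: 40.0
```

Request:
send_rows --moves '[{"slide": [0.09, -0.2, 0], "turn": 0.07, "gripper": 0}, {"slide": [0.18, -0.4, 0], "turn": 0.14, "gripper": 0}, {"slide": [0.26, -0.6, 0], "turn": 0.2, "gripper": 0}, {"slide": [0.35, -0.8, 0], "turn": 0.2, "gripper": 0}, {"slide": [0.44, -1, 0], "turn": 0.2, "gripper": 0}]'

```text
time_s: 23.4
tcp_pos: [0.5335, -0.1476, 0.2061]
eef_rot: [180.0, 0.0, -174.4]
contact_force: [0.0, -0.6, -2.4]
gripper_width: 0.0334
gripper_force: 40.0
```

Run:
```python
from h import *
cap('top');s=get_state();print(s['tcp_pos'],s['eef_rot'],s['gripper_width'],s['gripper_force'],s['contact_force'],go([.532,-.262,.083,-175]))
```

```text
[ 0.5331261  -0.15186067  0.2059814 ] [-1.79924958e+02 -4.74403815e-02 -1.74486199e+02] 0.03299402251916807 39.999507665634155 [ 2.01565848 -4.23306089 -1.11693104] [[0.078, -0.73, 0.82], np.float64(0.006)]
```

Request:
send_rows --moves '[{"slide": [0.03, -0.25, 0], "turn": 0, "gripper": 0}, {"slide": [0.06, -0.5, 0], "turn": 0, "gripper": 0}, {"slide": [0.078, -0.73, 0.05], "turn": 0, "gripper": 0}, {"slide": [0.078, -0.73, 0.3], "turn": 0, "gripper": 0}, {"slide": [0.078, -0.73, 0.5], "turn": 0, "gripper": 0}]'

```text
time_s: 23.87
tcp_pos: [0.5331, -0.2582, 0.1303]
eef_rot: [-180.0, 0.1, -174.6]
contact_force: [-0.1, 1.6, -3.9]
gripper_width: 0.0332
gripper_force: 40.0
```

Request:
send_rows --moves '[{"slide": [0, 0, 0.15], "turn": 0, "gripper": 0}, {"slide": [0, 0, 0.28], "turn": 0, "gripper": 0}, {"slide": [0, 0, 0.32], "turn": 0, "gripper": 0}, {"slide": [0, 0, 0.335], "turn": 0, "gripper": 0}, {"slide": [0, 0, 0.345], "turn": 0, "gripper": 0}]'

```text
time_s: 24.28
tcp_pos: [0.5314, -0.2561, 0.0811]
eef_rot: [180.0, -0.2, -174.4]
contact_force: [-14.0, 7.1, 31.1]
gripper_width: 0.0331
gripper_force: 40.0
```

Request:
send_rows --moves '[{"slide": [0, 0, -0.01], "turn": 0, "gripper": 0.3}, {"slide": [0, 0, -0.01], "turn": 0, "gripper": 0.6}, {"slide": [0, 0, -0.01], "turn": 0, "gripper": 0.68}, {"slide": [0, 0, -0.15], "turn": 0, "gripper": 0.68}, {"slide": [0, 0, -0.3], "turn": 0, "gripper": 0.68}]'

```text
time_s: 24.7
tcp_pos: [0.5324, -0.2561, 0.1232]
eef_rot: [180.0, -0.1, -174.4]
contact_force: [1.0, 0.0, 1.1]
gripper_width: 0.0542
gripper_force: 0.0
```

Request:
send_rows --moves '[{"slide": [0, 0, -0.25], "turn": 0, "gripper": 0.68}, {"slide": [0, 0, -0.5], "turn": 0, "gripper": 0.68}, {"slide": [0, 0, -0.7], "turn": 0, "gripper": 0.68}, {"slide": [0, 0.15, -0.76], "turn": 0, "gripper": 0.68}, {"slide": [0, 0.4, -0.76], "turn": 0, "gripper": 0.68}]'

```text
time_s: 25.12
tcp_pos: [0.5293, -0.1983, 0.2415]
eef_rot: [-179.9, 0.4, -174.6]
contact_force: [0.7, 1.0, -0.4]
gripper_width: 0.0594
gripper_force: 0.0
```

Request:
send_rows --moves '[{"slide": [-0.06, 0.25, 0], "turn": 0, "gripper": 0.68}, {"slide": [-0.12, 0.5, 0], "turn": 0, "gripper": 0.68}, {"slide": [-0.18, 0.75, 0], "turn": 0, "gripper": 0.68}, {"slide": [-0.25, 1, 0], "turn": 0, "gripper": 0.68}, {"slide": [-0.25, 1, 0], "turn": 0, "gripper": 0.68}]'

```text
time_s: 25.53
tcp_pos: [0.5513, -0.0385, 0.2383]
eef_rot: [180.0, 0.1, -174.2]
contact_force: [-0.4, 0.2, -0.1]
gripper_width: 0.0597
gripper_force: 0.0
```

Request:
send_rows --moves '[{"slide": [-0.06, 0.25, 0], "turn": 0, "gripper": 0.68}, {"slide": [-0.12, 0.5, 0], "turn": 0, "gripper": 0.68}, {"slide": [-0.18, 0.75, 0], "turn": 0, "gripper": 0.68}, {"slide": [-0.25, 1, 0], "turn": 0, "gripper": 0.68}, {"slide": [-0.25, 1, 0], "turn": 0, "gripper": 0.68}]'

```text
time_s: 25.95
tcp_pos: [0.574, 0.1147, 0.2377]
eef_rot: [180.0, 0.1, -174.2]
contact_force: [-0.1, -1.5, 0.6]
gripper_width: 0.0595
gripper_force: 0.0
```

Request:
send_rows --moves '[{"slide": [-0.06, 0.25, 0], "turn": 0, "gripper": 0.68}, {"slide": [-0.12, 0.5, 0], "turn": 0, "gripper": 0.68}, {"slide": [-0.25, 0.75, 0], "turn": 0, "gripper": 0.68}, {"slide": [-0.25, 0.75, 0], "turn": 0, "gripper": 0.68}, {"slide": [-0.25, 0.75, 0], "turn": 0, "gripper": 0.68}]'

```text
time_s: 26.37
tcp_pos: [0.5994, 0.2271, 0.237]
eef_rot: [-180.0, -0.0, -174.3]
contact_force: [0.1, 0.7, 0.1]
gripper_width: 0.06
gripper_force: 0.0
```

Run:
```python
from h import *
d=cap('wrist','w8.png')
s=get_state();print(s['time_s'],s['tcp_pos'],s['eef_rot'],s['gripper_width'])
for c in ('wrist','top'):
    d=cap(c,'%s8.png'%c);print(c,[(round(x['p'],2),np.round(x['location'],3).tolist(),proj(d,x['location']).tolist()) for x in optics.look_for(c,'holder1')])
a=cv2.imread('pics/w8.png')[0:260,200:460];b=cv2.imread('pics/top8.png')[160:240,340:410]
cv2.imwrite('pics/m8.png',np.hstack([cv2.resize(a,(520,520)),cv2.resize(b,(280,320))[:] if 0 else cv2.copyMakeBorder(cv2.resize(b,(280,320)),0,200,0,0,0)]))
```

```text
26.4167 [0.59900402 0.22570652 0.23720261] [-1.79971217e+02 -4.02611486e-02 -1.74329720e+02] 0.05973092452862356
wrist [(0.78, [0.492, 0.216, 0.14], [320.0, 69.0]), (0.72, [0.517, 0.28, 0.124], [391.0, 111.0])]
top [(0.8, [0.485, 0.211, 0.108], [253.0, 217.0]), (0.68, [0.528, -0.253, 0.074], [389.0, 202.0]), (0.66, [0.621, -0.238, 0.075], [383.0, 176.0]), (0.52, [0.516, 0.275, 0.108], [234.0, 208.0])]
```

View pics/m8.png

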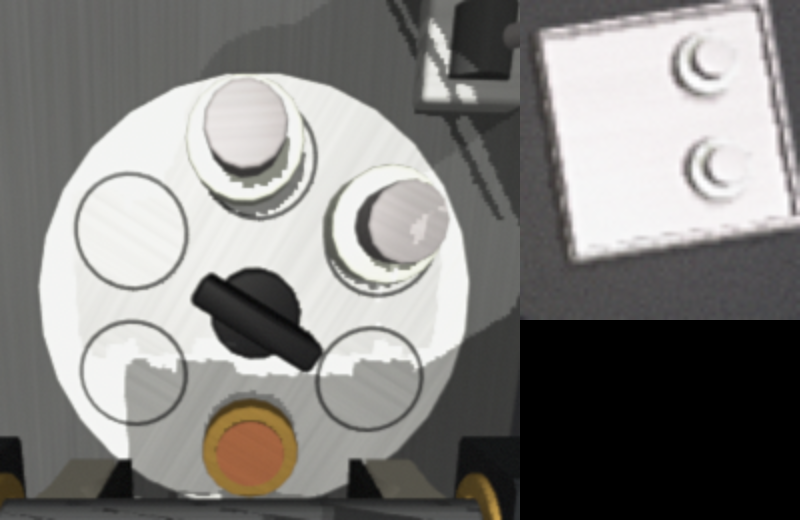

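Two holders stand upright in the tray. B's neck is at full-frame (323,62), about (0.487, 0.217), with A clear of it. Picking B.

Request:
send_rows --moves '[{"slide": [0.25, 0, 0], "turn": 0, "gripper": 0.68}, {"slide": [0.5, 0.014, 0], "turn": 0, "gripper": 0.68}, {"slide": [0.749, 0.014, 0], "turn": 0, "gripper": 0.68}, {"slide": [0.749, 0.014, 0.2], "turn": 0, "gripper": 0.68}, {"slide": [0.749, 0.014, 0.4], "turn": 0, "gripper": 0.68}]'

```text
time_s: 27.03
tcp_pos: [0.4867, 0.2161, 0.1805]
eef_rot: [179.7, 0.4, -174.4]
contact_force: [0.5, 0.7, -1.1]
gripper_width: 0.06
gripper_force: 0.0
```

Request:
send_rows --moves '[{"slide": [0, 0, 0.2], "turn": 0, "gripper": 0.68}, {"slide": [0, 0, 0.4], "turn": 0, "gripper": 0.68}, {"slide": [0, 0, 0.455], "turn": 0, "gripper": 0.68}, {"slide": [0, 0, 0.455], "turn": 0, "gripper": 0.4}, {"slide": [0, 0, 0.455], "turn": 0, "gripper": 0.2}]'

```text
time_s: 27.45
tcp_pos: [0.4876, 0.2159, 0.1105]
eef_rot: [-180.0, 0.0, -174.4]
contact_force: [0.6, 0.1, 0.4]
gripper_width: 0.0513
gripper_force: 0.0
```

Request:
send_rows --moves '[{"slide": [0, 0, 0], "turn": 0, "gripper": 0}, {"slide": [0, 0, 0], "turn": 0, "gripper": 0}, {"slide": [0, 0, 0], "turn": 0, "gripper": 0}, {"slide": [0, 0, -0.02], "turn": 0, "gripper": 0}, {"slide": [0, 0, -0.05], "turn": 0, "gripper": 0}]'

```text
time_s: 27.87
tcp_pos: [0.4866, 0.2159, 0.1172]
eef_rot: [-180.0, -0.0, -174.4]
contact_force: [0.2, -0.3, -1.8]
gripper_width: 0.0332
gripper_force: 40.0
```

Request:
send_rows --moves '[{"slide": [0, 0, -0.2], "turn": 0, "gripper": 0}, {"slide": [0, 0, -0.4], "turn": 0, "gripper": 0}, {"slide": [0, 0, -0.6], "turn": 0, "gripper": 0}, {"slide": [0, -0.15, -0.6], "turn": 0, "gripper": 0}, {"slide": [0, -0.37, -0.6], "turn": 0, "gripper": 0}]'

```text
time_s: 28.28
tcp_pos: [0.4934, 0.1625, 0.2094]
eef_rot: [179.9, 0.2, -174.2]
contact_force: [0.1, -1.0, -3.0]
gripper_width: 0.0332
gripper_force: 40.0
```

Request:
send_rows --moves '[{"slide": [0, -0.2, 0], "turn": 0, "gripper": 0}, {"slide": [0, -0.4, 0], "turn": 0, "gripper": 0}, {"slide": [0.01, -0.6, 0], "turn": 0, "gripper": 0}, {"slide": [0.02, -0.8, 0], "turn": 0, "gripper": 0}, {"slide": [0.02, -1, 0], "turn": 0, "gripper": 0}]'

```text
time_s: 28.7
tcp_pos: [0.5033, 0.0098, 0.2074]
eef_rot: [180.0, -0.0, -174.4]
contact_force: [0.5, -0.3, -1.6]
gripper_width: 0.0332
gripper_force: 40.0
```

Run:
```python
from h import *
cap('top');cap('top');s=get_state();print(s['tcp_pos'],s['eef_rot'],s['gripper_width'],s['gripper_force'],s['contact_force'],go([.521,-.172,.083,-175]))
```

```text
[0.50339996 0.00802541 0.2072293 ] [-1.79973353e+02 -3.96373947e-02 -1.74587673e+02] 0.032917581730093445 39.99279856681824 [-0.18514485 -0.54686047 -1.11011844] [[-0.004, -1.206, 0.828], np.float64(0.005)]
```

Request:
send_rows --moves '[{"slide": [0, -0.2, 0], "turn": 0, "gripper": 0}, {"slide": [0, -0.4, 0], "turn": 0, "gripper": 0}, {"slide": [0, -0.6, 0], "turn": 0, "gripper": 0}, {"slide": [0, -0.8, 0], "turn": 0, "gripper": 0}, {"slide": [0, -1, 0], "turn": 0, "gripper": 0}]'

```text
time_s: 29.22
tcp_pos: [0.5184, -0.139, 0.2073]
eef_rot: [180.0, 0.0, -174.4]
contact_force: [1.7, -0.1, -2.8]
gripper_width: 0.0335
gripper_force: 40.0
```

Request:
send_rows --moves '[{"slide": [0, -0.2, 0], "turn": 0, "gripper": 0}, {"slide": [0, -0.206, 0.1], "turn": 0, "gripper": 0}, {"slide": [0, -0.206, 0.35], "turn": 0, "gripper": 0}, {"slide": [0, -0.206, 0.6], "turn": 0, "gripper": 0}, {"slide": [0, -0.206, 0.77], "turn": 0, "gripper": 0}]'

```text
time_s: 29.63
tcp_pos: [0.5201, -0.1686, 0.089]
eef_rot: [179.9, -0.1, -174.5]
contact_force: [-0.1, -1.3, -2.5]
gripper_width: 0.0332
gripper_force: 40.0
```

Request:
send_rows --moves '[{"slide": [0, 0, 0.03], "turn": 0, "gripper": 0}, {"slide": [0, 0, 0.05], "turn": 0, "gripper": 0}, {"slide": [0, 0, 0.06], "turn": 0, "gripper": 0}, {"slide": [0, 0, 0.068], "turn": 0, "gripper": 0}, {"slide": [0, 0, 0.068], "turn": 0, "gripper": 0}]'

```text
time_s: 30.05
tcp_pos: [0.5229, -0.1686, 0.0831]
eef_rot: [-180.0, 0.2, -174.4]
contact_force: [0.4, 1.1, 1.1]
gripper_width: 0.033
gripper_force: 40.0
```

Request:
send_rows --moves '[{"slide": [0, 0, 0.008], "turn": 0, "gripper": 0}, {"slide": [0, 0, 0.01], "turn": 0, "gripper": 0}, {"slide": [0, 0, 0.01], "turn": 0, "gripper": 0.3}, {"slide": [0, 0, 0.01], "turn": 0, "gripper": 0.68}, {"slide": [0, 0, 0], "turn": 0, "gripper": 0.68}]'

```text
time_s: 30.47
tcp_pos: [0.5226, -0.1687, 0.0828]
eef_rot: [-180.0, 0.2, -174.4]
contact_force: [-0.3, 0.1, -0.2]
gripper_width: 0.0418
gripper_force: 0.0
```

Request:
send_rows --moves '[{"slide": [0, 0, -0.1], "turn": 0, "gripper": 0.68}, {"slide": [0, 0, -0.35], "turn": 0, "gripper": 0.68}, {"slide": [0, 0, -0.6], "turn": 0, "gripper": 0.68}, {"slide": [0, 0, -0.85], "turn": 0, "gripper": 0.68}, {"slide": [0, 0.1, -1], "turn": 0, "gripper": 0.68}]'

```text
time_s: 30.88
tcp_pos: [0.5218, -0.1553, 0.2363]
eef_rot: [-179.9, 0.3, -174.4]
contact_force: [1.2, -0.2, -0.2]
gripper_width: 0.0594
gripper_force: 0.0
```

Request:
send_rows --moves '[{"slide": [-0.08, 0.25, 0], "turn": 0, "gripper": 0.68}, {"slide": [-0.16, 0.5, 0], "turn": 0, "gripper": 0.68}, {"slide": [-0.24, 0.75, 0], "turn": 0, "gripper": 0.68}, {"slide": [-0.32, 1, 0], "turn": 0, "gripper": 0.68}, {"slide": [-0.32, 1, 0], "turn": 0, "gripper": 0.68}]'

```text
time_s: 31.3
tcp_pos: [0.555, 0.0052, 0.2321]
eef_rot: [179.9, 0.2, -174.2]
contact_force: [0.4, -0.3, 0.2]
gripper_width: 0.0596
gripper_force: 0.0
```

Request:
send_rows --moves '[{"slide": [-0.08, 0.25, 0], "turn": 0, "gripper": 0.68}, {"slide": [-0.16, 0.5, 0], "turn": 0, "gripper": 0.68}, {"slide": [-0.24, 0.75, 0], "turn": 0, "gripper": 0.68}, {"slide": [-0.32, 1, 0], "turn": 0, "gripper": 0.68}, {"slide": [-0.32, 1, 0], "turn": 0, "gripper": 0.68}]'

```text
time_s: 31.72
tcp_pos: [0.588, 0.1596, 0.2314]
eef_rot: [180.0, 0.1, -174.2]
contact_force: [0.7, -0.5, -0.0]
gripper_width: 0.0595
gripper_force: 0.0
```

Request:
send_rows --moves '[{"slide": [-0.06, 0.25, 0], "turn": 0, "gripper": 0.68}, {"slide": [-0.12, 0.47, 0], "turn": 0, "gripper": 0.68}, {"slide": [-0.12, 0.47, 0], "turn": 0, "gripper": 0.68}, {"slide": [-0.12, 0.47, 0], "turn": 0, "gripper": 0.68}, {"slide": [-0.12, 0.47, 0], "turn": 0, "gripper": 0.68}]'

```text
time_s: 32.13
tcp_pos: [0.5974, 0.226, 0.2314]
eef_rot: [-180.0, 0.0, -174.4]
contact_force: [-0.1, -0.5, -0.7]
gripper_width: 0.0595
gripper_force: 0.0
```

Run:
```python
from h import *
d=cap('wrist','w9.png')
s=get_state();print(s['time_s'],s['tcp_pos'],s['eef_rot'],s['gripper_width'])
for c in ('wrist','top'):
    d=cap(c,'%s9.png'%c);print(c,[(round(x['p'],2),np.round(x['location'],3).tolist(),proj(d,x['location']).tolist()) for x in optics.look_for(c,'holder1')])
a=cv2.imread('pics/w9.png')[0:260,200:460];b=cv2.imread('pics/top9.png')[160:240,340:410]
cv2.imwrite('pics/m9.png',np.hstack([cv2.resize(a,(520,520)),cv2.copyMakeBorder(cv2.resize(b,(280,320)),0,200,0,0,0)]))
```

```text
32.1833 [0.59745876 0.22547761 0.23155807] [ 1.79996097e+02  1.33109509e-02 -1.74416957e+02] 0.05991184374713658
wrist [(0.75, [0.519, 0.279, 0.123], [390.0, 115.0])]
top [(0.75, [0.519, -0.165, 0.082], [364.0, 205.0]), (0.62, [0.528, -0.252, 0.076], [388.0, 203.0]), (0.51, [0.514, 0.277, 0.109], [234.0, 209.0])]
```

View pics/m9.png

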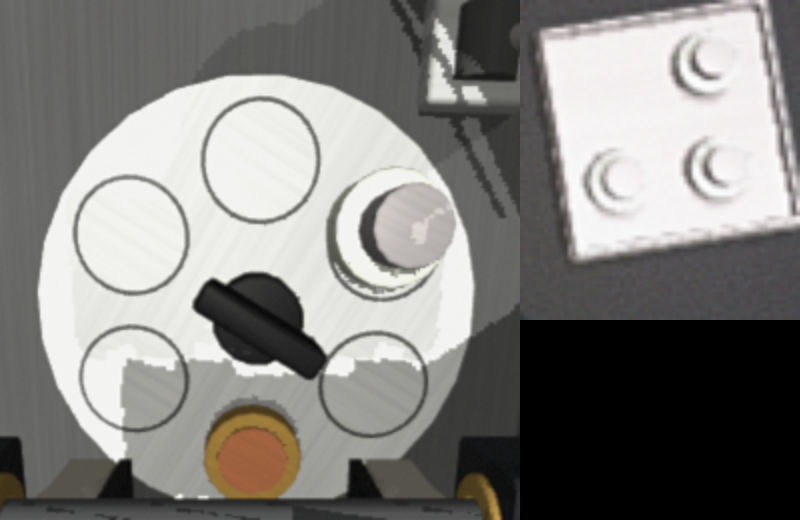

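Run:
```python
from h import *
d=cap('wrist');p=ray(d,(407,113),.138);print(p,go([p[0],p[1],.110,165]))
```

```text
[0.5169 0.2887 0.138 ] [[0.495, 0.473, 0.811], np.float64(0.228)]
```

Request:
send_rows --moves '[{"slide": [0.2, 0.2, 0], "turn": 0.07, "gripper": 0.68}, {"slide": [0.4, 0.4, 0], "turn": 0.14, "gripper": 0.68}, {"slide": [0.495, 0.463, 0], "turn": 0.228, "gripper": 0.68}, {"slide": [0.495, 0.463, 0.1], "turn": 0.228, "gripper": 0.68}, {"slide": [0.495, 0.463, 0.3], "turn": 0.228, "gripper": 0.68}]'

```text
time_s: 32.85
tcp_pos: [0.518, 0.29, 0.1902]
eef_rot: [179.6, 0.3, 165.1]
contact_force: [1.6, 0.7, -0.2]
gripper_width: 0.0597
gripper_force: 0.0
```

Request:
send_rows --moves '[{"slide": [0, 0, 0.2], "turn": 0, "gripper": 0.68}, {"slide": [0, 0, 0.4], "turn": 0, "gripper": 0.68}, {"slide": [0, 0, 0.51], "turn": 0, "gripper": 0.68}, {"slide": [0, 0, 0.51], "turn": 0, "gripper": 0.4}, {"slide": [0, 0, 0.51], "turn": 0, "gripper": 0.2}]'

```text
time_s: 33.27
tcp_pos: [0.5169, 0.2873, 0.1096]
eef_rot: [-179.9, -0.0, 165.1]
contact_force: [0.7, 0.4, 0.4]
gripper_width: 0.0511
gripper_force: 0.0
```

Request:
send_rows --moves '[{"slide": [0, 0, 0], "turn": 0, "gripper": 0}, {"slide": [0, 0, 0], "turn": 0, "gripper": 0}, {"slide": [0, 0, 0], "turn": 0, "gripper": 0}, {"slide": [0, 0, -0.02], "turn": 0, "gripper": 0}, {"slide": [0, 0, -0.05], "turn": 0, "gripper": 0}]'

```text
time_s: 33.68
tcp_pos: [0.5166, 0.2877, 0.1175]
eef_rot: [-180.0, -0.0, 165.1]
contact_force: [0.3, -0.7, -2.5]
gripper_width: 0.033
gripper_force: 40.0
```

Request:
send_rows --moves '[{"slide": [0, 0, -0.2], "turn": 0, "gripper": 0}, {"slide": [0, 0, -0.4], "turn": 0, "gripper": 0}, {"slide": [0, 0, -0.6], "turn": 0, "gripper": 0}, {"slide": [0, 0, -0.6], "turn": -0.07, "gripper": 0}, {"slide": [0, 0, -0.6], "turn": -0.14, "gripper": 0}]'

```text
time_s: 34.1
tcp_pos: [0.5176, 0.2887, 0.2103]
eef_rot: [179.8, 0.2, 177.9]
contact_force: [0.4, -0.4, -2.9]
gripper_width: 0.0335
gripper_force: 40.0
```

Run:
```python
from h import *
cap('top');s=get_state();print(s['tcp_pos'],s['eef_rot'],s['gripper_width'],s['gripper_force'],s['contact_force'],go([.610,-.160,.206,-175]))
```

```text
[0.51697647 0.28815904 0.20894156] [1.79883461e+02 8.19252734e-02 1.78422701e+02] 0.033259092531169744 39.991241097450256 [ 0.31304367 -0.39993408 -2.78722261] [[-0.702, -2.97, 0.02], np.float64(-0.073)]
```

Request:
send_rows --moves '[{"slide": [-0.05, -0.2, 0], "turn": 0, "gripper": 0}, {"slide": [-0.09, -0.4, 0], "turn": 0, "gripper": 0}, {"slide": [-0.14, -0.6, 0], "turn": 0, "gripper": 0}, {"slide": [-0.19, -0.8, 0], "turn": 0, "gripper": 0}, {"slide": [-0.234, -0.99, 0], "turn": 0, "gripper": 0}]'

```text
time_s: 34.57
tcp_pos: [0.5456, 0.1366, 0.2073]
eef_rot: [-180.0, -0.0, 177.5]
contact_force: [-0.6, 1.0, -1.6]
gripper_width: 0.0334
gripper_force: 40.0
```

Request:
send_rows --moves '[{"slide": [-0.05, -0.2, 0], "turn": 0, "gripper": 0}, {"slide": [-0.09, -0.4, 0], "turn": 0, "gripper": 0}, {"slide": [-0.14, -0.6, 0], "turn": 0, "gripper": 0}, {"slide": [-0.19, -0.8, 0], "turn": 0, "gripper": 0}, {"slide": [-0.234, -0.99, 0], "turn": 0, "gripper": 0}]'

```text
time_s: 34.98
tcp_pos: [0.5747, -0.0133, 0.2073]
eef_rot: [-180.0, -0.0, 177.5]
contact_force: [0.2, 0.9, -3.0]
gripper_width: 0.0333
gripper_force: 40.0
```

Run:
```python
from h import *
cap('top');cap('top');s=get_state();print(s['time_s'],s['tcp_pos'],s['eef_rot'],s['gripper_width'],s['gripper_force'],s['contact_force'],go([.610,-.160,.083,-175]))
```

```text
35.0833 [ 0.57480491 -0.01517267  0.20705506] [-1.79954566e+02 -5.65737223e-02  1.77323970e+02] 0.03322884508683614 39.98981416225433 [-0.40106431  0.53569451 -1.88066086] [[-0.279, -0.954, 0.827], np.float64(-0.085)]
```

Request:
send_rows --moves '[{"slide": [-0.06, -0.22, 0], "turn": -0.05, "gripper": 0}, {"slide": [-0.12, -0.44, 0], "turn": -0.085, "gripper": 0}, {"slide": [-0.2, -0.66, 0], "turn": -0.085, "gripper": 0}, {"slide": [-0.279, -0.954, 0], "turn": -0.085, "gripper": 0}, {"slide": [-0.279, -0.954, 0.1], "turn": -0.085, "gripper": 0}]'

```text
time_s: 35.5
tcp_pos: [0.6133, -0.1615, 0.1946]
eef_rot: [-179.9, 0.2, -174.9]
contact_force: [1.6, 1.3, -1.0]
gripper_width: 0.033
gripper_force: 40.0
```

Request:
send_rows --moves '[{"slide": [0, 0, 0.15], "turn": 0, "gripper": 0}, {"slide": [0, 0, 0.35], "turn": 0, "gripper": 0}, {"slide": [0, 0, 0.55], "turn": 0, "gripper": 0}, {"slide": [0, 0, 0.67], "turn": 0, "gripper": 0}, {"slide": [0, 0, 0.7], "turn": 0, "gripper": 0}]'

```text
time_s: 35.92
tcp_pos: [0.6081, -0.156, 0.0835]
eef_rot: [179.9, -0.4, -174.8]
contact_force: [-6.4, 2.5, 12.1]
gripper_width: 0.0333
gripper_force: 40.0
```

Request:
send_rows --moves '[{"slide": [0, 0, 0.015], "turn": 0, "gripper": 0}, {"slide": [0, 0, 0.025], "turn": 0, "gripper": 0}, {"slide": [0, 0, 0.035], "turn": 0, "gripper": 0}, {"slide": [0, 0, 0.035], "turn": 0, "gripper": 0}, {"slide": [0, 0, 0.035], "turn": 0, "gripper": 0}]'

```text
time_s: 36.33
tcp_pos: [0.6122, -0.1563, 0.0835]
eef_rot: [-180.0, 0.2, -174.7]
contact_force: [-0.4, 0.8, 2.1]
gripper_width: 0.0332
gripper_force: 40.0
```

Request:
send_rows --moves '[{"slide": [0, 0, 0], "turn": 0, "gripper": 0.3}, {"slide": [0, 0, 0], "turn": 0, "gripper": 0.6}, {"slide": [0, 0, 0], "turn": 0, "gripper": 0.68}, {"slide": [0, 0, -0.15], "turn": 0, "gripper": 0.68}, {"slide": [0, 0, -0.3], "turn": 0, "gripper": 0.68}]'

```text
time_s: 36.75
tcp_pos: [0.6094, -0.1564, 0.1259]
eef_rot: [180.0, -0.2, -174.7]
contact_force: [0.2, 0.1, 0.3]
gripper_width: 0.0544
gripper_force: 0.0
```

Request:
send_rows --moves '[{"slide": [0, 0, -0.25], "turn": 0, "gripper": 0.68}, {"slide": [0, 0, -0.5], "turn": 0, "gripper": 0.68}, {"slide": [0, 0, -0.7], "turn": 0, "gripper": 0.5}, {"slide": [0.1, 0.15, -0.76], "turn": 0, "gripper": 0.3}, {"slide": [0.15, 0.4, -0.76], "turn": 0, "gripper": 0}]'

```text
time_s: 37.17
tcp_pos: [0.5836, -0.1005, 0.2441]
eef_rot: [-180.0, 0.3, -174.9]
contact_force: [0.6, 1.0, -1.5]
gripper_width: 0.0451
gripper_force: 0.0
```

Request:
send_rows --moves '[{"slide": [0.05, 0.25, 0], "turn": 0, "gripper": 0}, {"slide": [0.1, 0.5, 0], "turn": 0, "gripper": 0}, {"slide": [0.15, 0.75, 0], "turn": 0, "gripper": 0}, {"slide": [0.2, 1, 0], "turn": 0, "gripper": 0}, {"slide": [0.2, 1, 0], "turn": 0, "gripper": 0}]'

```text
time_s: 37.58
tcp_pos: [0.5376, 0.0524, 0.2412]
eef_rot: [179.9, 0.0, -174.5]
contact_force: [0.0, -0.4, -0.3]
gripper_width: 0.0117
gripper_force: 0.0
```

Request:
send_rows --moves '[{"slide": [0.05, 0.25, 0], "turn": 0, "gripper": 0}, {"slide": [0.1, 0.5, 0], "turn": 0, "gripper": 0}, {"slide": [0.15, 0.75, 0], "turn": 0, "gripper": 0}, {"slide": [0.2, 1, 0], "turn": 0, "gripper": 0}, {"slide": [0.2, 1, 0], "turn": 0, "gripper": 0}]'

```text
time_s: 38.0
tcp_pos: [0.494, 0.199, 0.2409]
eef_rot: [179.9, 0.0, -174.5]
contact_force: [0.5, -0.6, 0.9]
gripper_width: 0.0006
gripper_force: 0.0
```

Run:
```python
from h import *
d=cap('top','top10.png')
print([(round(x['p'],2),np.round(x['location'],3).tolist(),proj(d,x['location']).tolist()) for x in optics.look_for('top','holder1')])
print([(round(x['p'],2),np.round(x['location'],3).tolist(),proj(d,x['location']).tolist()) for x in optics.look_for('top','lever_ball')])
s=get_state();print(s['time_s'],s['tcp_pos'],s['eef_rot'],go([.431,.415,.12]))
```

```text
[(0.65, [0.518, -0.167, 0.076], [364.0, 206.0]), (0.52, [0.528, -0.249, 0.074], [388.0, 203.0]), (0.51, [0.608, -0.156, 0.08], [360.0, 180.0]), (0.45, [0.623, -0.24, 0.073], [384.0, 176.0])]
[(0.62, [0.43, 0.321, 0.1], [221.0, 234.0])]
38.15 [0.49501717 0.19463613 0.24081184] [-1.79979538e+02 -2.84979510e-02 -1.74592145e+02] [[0.286, 1.503, 0.805]]
```

Request:
send_rows --moves '[{"slide": [0.05, 0.25, 0], "turn": 0, "gripper": 0}, {"slide": [0.1, 0.5, 0], "turn": 0, "gripper": 0}, {"slide": [0.15, 0.75, 0], "turn": 0, "gripper": 0}, {"slide": [0.19, 1, 0], "turn": 0, "gripper": 0}, {"slide": [0.19, 1, 0], "turn": 0, "gripper": 0}]'

```text
time_s: 38.57
tcp_pos: [0.4528, 0.3447, 0.2405]
eef_rot: [180.0, 0.0, -174.6]
contact_force: [0.9, 0.4, 0.1]
gripper_width: 0.0004
gripper_force: 0.0
```

Request:
send_rows --moves '[{"slide": [0.05, 0.25, 0], "turn": 0, "gripper": 0}, {"slide": [0.096, 0.5, 0], "turn": 0, "gripper": 0}, {"slide": [0.096, 0.5, 0.2], "turn": 0, "gripper": 0}, {"slide": [0.096, 0.5, 0.4], "turn": 0, "gripper": 0}, {"slide": [0.096, 0.5, 0.6], "turn": 0, "gripper": 0}]'

```text
time_s: 38.98
tcp_pos: [0.4325, 0.4139, 0.15]
eef_rot: [180.0, 0.0, -174.7]
contact_force: [-0.2, 0.4, -0.5]
gripper_width: 0.0002
gripper_force: 0.0
```

Request:
send_rows --moves '[{"slide": [0, 0, 0.1], "turn": 0, "gripper": 0}, {"slide": [0, 0, 0.2], "turn": 0, "gripper": 0}, {"slide": [0, 0, 0.2], "turn": 0, "gripper": 0}, {"slide": [0, -0.05, 0.2], "turn": 0, "gripper": 0}, {"slide": [0, -0.1, 0.2], "turn": 0, "gripper": 0}]'

```text
time_s: 39.4
tcp_pos: [0.4341, 0.3988, 0.1218]
eef_rot: [180.0, 0.0, -174.7]
contact_force: [0.0, 0.3, -0.5]
gripper_width: 0.0004
gripper_force: 0.0
```

Request:
send_rows --moves '[{"slide": [0, -0.1, 0], "turn": 0, "gripper": 0}, {"slide": [0, -0.2, 0], "turn": 0, "gripper": 0}, {"slide": [0, -0.3, 0], "turn": 0, "gripper": 0}, {"slide": [0, -0.38, 0], "turn": 0, "gripper": 0}, {"slide": [0, -0.44, 0], "turn": 0, "gripper": 0}]'

```text
time_s: 39.82
tcp_pos: [0.4401, 0.333, 0.1229]
eef_rot: [179.8, 0.1, -174.7]
contact_force: [0.9, 2.3, 1.2]
gripper_width: 0.0006
gripper_force: 1.3
```

Request:
send_rows --moves '[{"slide": [0, -0.04, 0], "turn": 0, "gripper": 0}, {"slide": [0, -0.08, 0], "turn": 0, "gripper": 0}, {"slide": [0, -0.1, 0], "turn": 0, "gripper": 0}, {"slide": [0, -0.1, 0], "turn": 0, "gripper": 0}, {"slide": [0, -0.1, 0], "turn": 0, "gripper": 0}]'

```text
time_s: 40.23
tcp_pos: [0.4404, 0.318, 0.1205]
eef_rot: [-179.9, -0.1, -174.7]
contact_force: [0.3, -0.0, -0.2]
gripper_width: 0.0002
gripper_force: 0.0
```

Request:
send_rows --moves '[{"slide": [0, -0.03, 0], "turn": 0, "gripper": 0}, {"slide": [0, -0.05, 0], "turn": 0, "gripper": 0}, {"slide": [0, -0.06, 0], "turn": 0, "gripper": 0}, {"slide": [0, -0.06, 0], "turn": 0, "gripper": 0}, {"slide": [0, -0.06, 0], "turn": 0, "gripper": 0}]'

```text
time_s: 40.65
tcp_pos: [0.4414, 0.3146, 0.121]
eef_rot: [179.6, 0.1, -174.7]
contact_force: [-6.6, 17.8, -6.4]
gripper_width: 0.0006
gripper_force: 9.3
```

Request:
send_rows --moves '[{"slide": [0, -0.02, 0], "turn": 0, "gripper": 0}, {"slide": [0, -0.03, 0], "turn": 0, "gripper": 0}, {"slide": [0, -0.04, 0], "turn": 0, "gripper": 0}, {"slide": [0, -0.04, 0], "turn": 0, "gripper": 0}, {"slide": [0, -0.04, 0], "turn": 0, "gripper": 0}]'

```text
time_s: 41.07
tcp_pos: [0.4419, 0.314, 0.1212]
eef_rot: [179.1, 0.2, -174.7]
contact_force: [-14.1, 36.3, -11.4]
gripper_width: 0.0
gripper_force: 18.8
```

Request:
send_rows --moves '[{"slide": [0, 0.1, 0], "turn": 0, "gripper": 0}, {"slide": [0, 0.17, -0.2], "turn": 0, "gripper": 0}, {"slide": [0, 0.17, -0.45], "turn": 0, "gripper": 0}, {"slide": [0, 0.17, -0.7], "turn": 0, "gripper": 0}, {"slide": [0, 0.17, -0.8], "turn": 0, "gripper": 0}]'

```text
time_s: 41.48
tcp_pos: [0.441, 0.3303, 0.246]
eef_rot: [179.9, 0.2, -174.6]
contact_force: [0.4, 1.2, 0.8]
gripper_width: 0.0006
gripper_force: 0.0
```

Request:
send_rows --moves '[{"slide": [-0.08, -0.22, 0], "turn": 0, "gripper": 0}, {"slide": [-0.16, -0.45, 0], "turn": 0, "gripper": 0}, {"slide": [-0.24, -0.67, 0], "turn": 0, "gripper": 0}, {"slide": [-0.32, -0.9, 0], "turn": 0, "gripper": 0.4}, {"slide": [-0.32, -0.9, 0], "turn": 0, "gripper": 0.8}]'

```text
time_s: 41.9
tcp_pos: [0.501, 0.1945, 0.2408]
eef_rot: [-179.9, -0.1, -174.8]
contact_force: [-0.6, 0.7, 0.4]
gripper_width: 0.0086
gripper_force: 0.0
```

Request:
send_rows --moves '[{"slide": [-0.08, -0.22, 0], "turn": 0, "gripper": 0.8}, {"slide": [-0.16, -0.45, 0], "turn": 0, "gripper": 0.8}, {"slide": [-0.24, -0.67, 0], "turn": 0, "gripper": 0.8}, {"slide": [-0.32, -0.9, 0], "turn": 0, "gripper": 0.8}, {"slide": [-0.32, -0.9, 0], "turn": 0, "gripper": 0.8}]'

```text
time_s: 42.32
tcp_pos: [0.5614, 0.0645, 0.2404]
eef_rot: [-179.9, -0.1, -174.9]
contact_force: [0.4, 1.4, 0.3]
gripper_width: 0.0417
gripper_force: 0.0
```

Request:
send_rows --moves '[{"slide": [-0.08, -0.22, 0], "turn": 0, "gripper": 0.8}, {"slide": [-0.2, -0.56, 0.1], "turn": 0, "gripper": 0.8}, {"slide": [-0.2, -0.56, 0.2], "turn": 0, "gripper": 0.8}, {"slide": [-0.2, -0.56, 0.2], "turn": 0, "gripper": 0.8}, {"slide": [-0.2, -0.56, 0.2], "turn": 0, "gripper": 0.8}]'

```text
time_s: 42.73
tcp_pos: [0.5971, -0.0128, 0.2094]
eef_rot: [-179.9, -0.2, -174.8]
contact_force: [0.5, -0.3, 0.6]
gripper_width: 0.0692
gripper_force: 0.0
```

Run:
```python
from h import *
s=get_state();print(s['time_s'],s['tcp_pos'],s['eef_rot'],go([.599,-.008,.074]))
d=cap('top','top11.png')
for n in('lever_ball','holder1','standard'):print(n,[(round(x['p'],2),np.round(x['location'],3).tolist()) for x in optics.look_for('top',n)])
d=cap('side','side11.png')
for n in('lever_ball','stop_top'):print(n,[(round(x['p'],2),np.round(x['location'],3).tolist()) for x in optics.look_for('side',n)])
a=cv2.imread('pics/top11.png')[130:250,190:420];b=cv2.imread('pics/side11.png')[150:330,190:430]
cv2.imwrite('pics/m11.png',np.vstack([cv2.resize(a,(575,300)),cv2.resize(b,(400,300)) if 0 else cv2.copyMakeBorder(cv2.resize(b,(400,300)),0,0,0,175,0)]))
```

```text
42.7333 [ 0.59712355 -0.01275323  0.20939404] [-179.94486343   -0.22643935 -174.79333778] [[-0.015, 0.03, 0.903]]
lever_ball []
holder1 [(0.6, [0.528, -0.252, 0.073]), (0.51, [0.607, -0.154, 0.078]), (0.5, [0.519, -0.167, 0.081]), (0.46, [0.622, -0.238, 0.072]), (0.35, [0.581, -0.009, 0.065])]
standard [(0.73, [0.537, 0.155, 0.069]), (0.54, [0.639, 0.539, 0.06])]
lever_ball [(0.69, [0.431, 0.314, 0.102])]
stop_top [(0.73, [0.298, -0.268, 0.142]), (0.69, [0.352, -0.028, 0.15])]
```

View pics/m11.png

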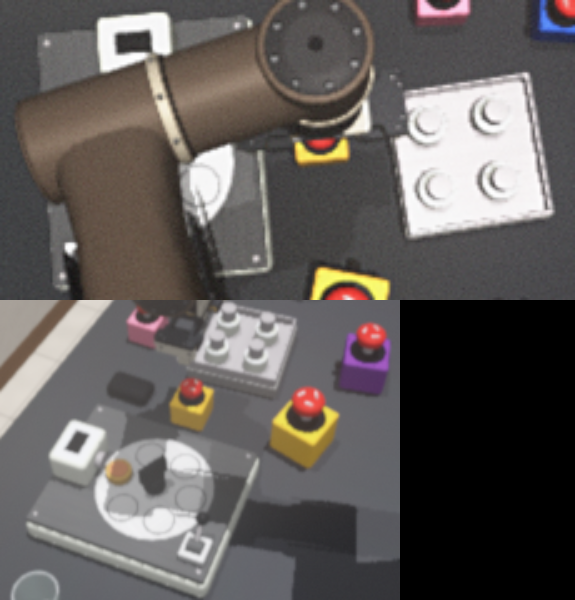

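The four holders stand in the tray (side view about (215,315) to (265,360)). The standard is at the nose (118,470), and the lever ball (203,520) leans to -y again. Now the twist.

Request:
send_rows --moves '[{"slide": [-0.015, 0.03, 0.2], "turn": 0, "gripper": 0.85}, {"slide": [-0.015, 0.03, 0.4], "turn": 0, "gripper": 0.85}, {"slide": [-0.015, 0.03, 0.6], "turn": 0, "gripper": 0.85}, {"slide": [-0.015, 0.03, 0.8], "turn": 0, "gripper": 0.85}, {"slide": [-0.015, 0.03, 0.89], "turn": 0, "gripper": 0.85}]'

```text
time_s: 43.5
tcp_pos: [0.5978, -0.0065, 0.0742]
eef_rot: [-180.0, -0.2, -174.7]
contact_force: [-0.9, 0.2, 0.0]
gripper_width: 0.0745
gripper_force: 0.0
```

Request:
send_rows --moves '[{"slide": [0, 0, 0], "turn": 0, "gripper": 0.7}, {"slide": [0, 0, 0], "turn": 0, "gripper": 0.5}, {"slide": [0, 0, 0], "turn": 0, "gripper": 0.3}, {"slide": [0, 0, 0], "turn": 0, "gripper": 0.3}, {"slide": [0, 0, 0], "turn": 0, "gripper": 0.3}]' --newtons 30

```text
time_s: 43.92
tcp_pos: [0.6008, -0.0065, 0.0791]
eef_rot: [180.0, 0.2, -174.7]
contact_force: [-0.9, 1.5, 0.8]
gripper_width: 0.0474
gripper_force: 30.1
```

Request:
send_rows --moves '[{"slide": [0, 0, 0], "turn": 0.07, "gripper": 0.3}, {"slide": [0, 0, 0], "turn": 0.14, "gripper": 0.3}, {"slide": [0, 0, 0], "turn": 0.21, "gripper": 0.3}, {"slide": [0, 0, 0], "turn": 0.28, "gripper": 0.3}, {"slide": [0, 0, 0], "turn": 0.35, "gripper": 0.3}]'

```text
time_s: 44.33
tcp_pos: [0.6008, -0.0062, 0.0791]
eef_rot: [179.9, 0.1, 153.5]
contact_force: [0.2, 2.6, 2.1]
gripper_width: 0.0476
gripper_force: 30.0
```

Request:
send_rows --moves '[{"slide": [0, 0, 0], "turn": 0.07, "gripper": 0.3}, {"slide": [0, 0, 0], "turn": 0.14, "gripper": 0.3}, {"slide": [0, 0, 0], "turn": 0.21, "gripper": 0.3}, {"slide": [0, 0, 0], "turn": 0.25, "gripper": 0.3}, {"slide": [0, 0, 0], "turn": 0.25, "gripper": 0.3}]'

```text
time_s: 44.75
tcp_pos: [0.601, -0.0061, 0.079]
eef_rot: [179.8, 0.1, 131.2]
contact_force: [0.3, 3.6, 2.4]
gripper_width: 0.0473
gripper_force: 30.0
```

Request:
send_rows --moves '[{"slide": [0, 0, 0], "turn": 0, "gripper": 0.85}, {"slide": [0, 0, 0], "turn": 0, "gripper": 0.85}, {"slide": [0, 0, 0], "turn": 0, "gripper": 0.85}, {"slide": [0, 0, 0], "turn": 0, "gripper": 0.85}, {"slide": [0, 0, 0], "turn": 0, "gripper": 0.85}]'

```text
time_s: 45.17
tcp_pos: [0.5997, -0.007, 0.0773]
eef_rot: [-180.0, -0.0, 131.3]
contact_force: [-0.9, -0.0, -0.4]
gripper_width: 0.0722
gripper_force: 0.0
```

Request:
send_rows --moves '[{"slide": [0, 0, -0.2], "turn": 0, "gripper": 0.85}, {"slide": [0, 0, -0.4], "turn": 0, "gripper": 0.85}, {"slide": [0, 0, -0.6], "turn": 0, "gripper": 0.85}, {"slide": [0, 0, -0.8], "turn": 0, "gripper": 0.85}, {"slide": [0, 0, -1], "turn": 0, "gripper": 0.85}]'

```text
time_s: 45.58
tcp_pos: [0.5995, -0.007, 0.2288]
eef_rot: [-180.0, -0.0, 131.3]
contact_force: [0.2, 0.1, 0.3]
gripper_width: 0.0748
gripper_force: 0.0
```

Request:
send_rows --moves '[{"slide": [0.2, -0.2, 0], "turn": 0, "gripper": 0.85}, {"slide": [0.4, -0.4, 0], "turn": 0, "gripper": 0.85}, {"slide": [0.6, -0.6, 0], "turn": 0, "gripper": 0.85}, {"slide": [0.6, -0.6, 0], "turn": 0, "gripper": 0.85}, {"slide": [0.6, -0.6, 0], "turn": 0, "gripper": 0.85}]'

```text
time_s: 46.0
tcp_pos: [0.4709, 0.0012, 0.2284]
eef_rot: [179.9, 0.0, 131.4]
contact_force: [0.7, -0.6, 0.6]
gripper_width: 0.0745
gripper_force: 0.0
```

Run:
```python
from h import *
s=get_state();print(s['time_s'],s['tcp_pos'],s['eef_rot'])
for c in('side','top','wrist'):
    d=cap(c,c+'12.png')
    for n in('stop_top','lever_ball','holder1'):print(c,n,[(round(x['p'],2),np.round(x['location'],3).tolist()) for x in optics.look_for(c,n)])
a=cv2.imread('pics/side12.png')[140:340,190:430];b=cv2.imread('pics/top12.png')[130:250,190:420]
cv2.imwrite('pics/m12.png',np.vstack([cv2.copyMakeBorder(cv2.resize(a,(360,300),interpolation=2),0,0,0,215,0),cv2.resize(b,(575,300),interpolation=2)]))
```

```text
46.0 [0.4709033  0.00117568 0.2283505 ] [1.79895315e+02 2.21981705e-02 1.31402277e+02]
side stop_top [(0.73, [0.357, -0.03, 0.151]), (0.67, [0.297, -0.262, 0.137]), (0.62, [0.806, -0.174, 0.112])]
side lever_ball [(0.51, [0.433, 0.314, 0.103])]
side holder1 [(0.6, [0.516, -0.149, 0.076]), (0.52, [0.556, 0.244, 0.068])]
top stop_top [(0.69, [0.603, -0.011, 0.11]), (0.66, [0.805, -0.182, 0.109]), (0.66, [0.298, -0.272, 0.145]), (0.64, [0.776, -0.353, 0.111]), (0.56, [0.356, -0.04, 0.151]), (0.5, [0.64, 0.538, 0.06])]
top lever_ball [(0.27, [0.531, -0.252, 0.074])]
top holder1 [(0.75, [0.52, -0.164, 0.077]), (0.69, [0.621, -0.24, 0.072]), (0.62, [0.609, -0.155, 0.082]), (0.59, [0.531, -0.25, 0.074]), (0.16, [0.52, -0.479, 0.11])]
wrist stop_top [(0.77, [0.356, -0.034, 0.147]), (0.74, [0.592, -0.022, 0.104])]
wrist lever_ball []
wrist holder1 [(0.83, [0.51, -0.148, 0.068])]
```

View pics/m12.png

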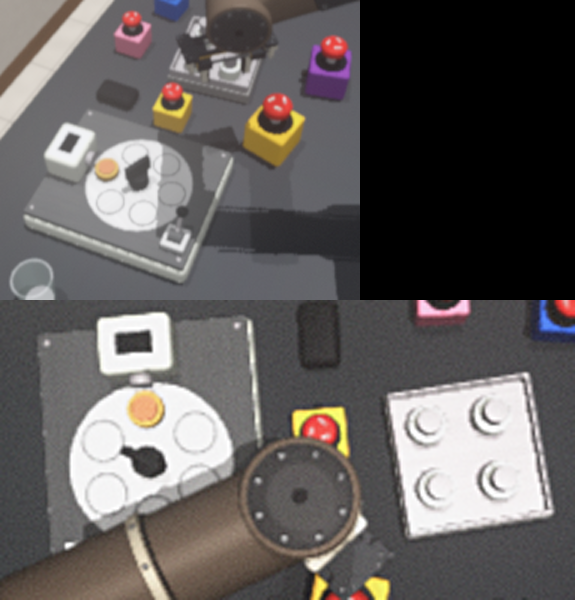

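The head is back up (top-view estimate z = 0.110, stem visible at (172,100)). The standard is at the nose, the lever is locked, and all four holders are upright in the tray. The arm is clear, so I'm handing in.

Request:
send_rows --moves '[{"slide": [0, 0, 0], "turn": 0, "gripper": 0.85}, {"slide": [0, 0, 0], "turn": 0, "gripper": 0.85}, {"slide": [0, 0, 0], "turn": 0, "gripper": 0.85}, {"slide": [0, 0, 0], "turn": 0, "gripper": 0.85}, {"slide": [0, 0, 0], "turn": 0, "gripper": 0.85}]'

```text
time_s: 47.02
tcp_pos: [0.4728, 0.0014, 0.2275]
eef_rot: [180.0, 0.0, 131.3]
contact_force: [0.8, -0.3, 1.4]
gripper_width: 0.0742
gripper_force: 0.0
```

```bash
python3 -c "
from plant import order
print(order.close_job())"
```

```text
the job is handed in; nothing more can be done
None
```

The job is handed in after about 47 s of robot time: stop pressed and latched, turntable freed and turned one click so the standard faces the nose, all four holders upright in the tray, lever locked again, and the stop button twisted last and back up; the hand-in call returned no verdict, so I'm going by the final pictures.

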